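# Lock a pump rotor for transport

### The arm

A 6-joint arm with a two-finger parallel gripper is mounted at the origin on the work surface. World frame = base frame: x ahead of the robot, y to its left, z up, the work surface at z = 0. Lengths are in m, angles in rad, forces in N, time in s.
With the tool pointing down it reaches from about 0.275 to 1 m from the base axis. Payload 8.4 kg.
Tool frame: the origin (TCP) lies at the very end of the fingers, on their centre line; the grasp point (between the pads) lies 19 mm behind it; z points along the fingers, y is the direction in which the jaws open and shut (so a half turn about z gives the same grasp; the last joint's range is limited). The gripper opens to 85 mm and grips with 20 to 120 N. Pads are 22 mm wide; open, the fingers measure 114 mm over their backs; the gripper's body (76 mm by 85 mm) begins 54 mm behind the grasp point. The pads swing forward as they close: fully open they stand 13 mm farther back than shut.
Start: joints at [1.344, 0.353, 1.633, -0, 1.155, -0.002], TCP at [0.139, 0.609, 0.231] pointing down, gripper open.
Joint ranges: [-2.63, 2.63], [-0.92, 2.1], [0.06, 2.66], [-1.3, 4.44], [0, 2.69], [-3.02, 3.02]. Speed limits (rad/s): [2.22, 2.22, 2.79, 3.14, 3.14, 3.14].

### API

Orientations are given as a unit quaternion [x, y, z, w].
In Python, from rig import env gives the robot as it stands.
- The arm moves only by the tool play_rows, never from a script. Its argument "rows" is a list of rows, each a list of 3 entries, a list of its own where there are three numbers: the closure, from 0 (fully open) to 1 (shut), then the shift along the tool's x, y, z in units of 30 mm (1.0 is 30 mm), then the turn about the tool's z in units of 4 degrees (1.0 is 4 degrees). A call has 1 to 8 rows; each row shifts and turns the pose as measured when the row begins, along the tool's axes as they then stand; what a row does not reach is not made up. A row lasts 1/10 s, in which the tool goes at most 50 mm and 8.59 degrees, less where a joint would pass 70% of its speed; a pose out of reach is approached as far as the arm can. A call with a number of a shift or a turn outside -1 to 1 is refused whole. A call with a gripper value outside its range is refused whole. The fingers move at their own pace and stop on an object; "squeeze" is the grip in N (left out, the last holds). Time passes only in rows, so rows that do not move let the fingers close. It gives the time, the measured TCP pose, the force and the opening at its end, in the units of the state.
- env.state(): the state, without advancing time (a new reading comes with each control period).
- env.camera(name): name is "side" or "top"; returns a dict with "frame" (400x640x3 uint8, red, green, blue), "fx", "fy", "cx", "cy" (pixels), "R" (3x3) and "t" (3): a world point X has camera coordinates R X + t. Camera axes: x right, y down, z forward; pixel columns grow to the right and rows downward; lengths in m; the calibration is good to about 2 mm. A picture is of the moment at which its call begins. There is no depth.
- env.sign_off(): hands the job in, once; it reports no verdict.
The state is a dict: "t": time; "qpos": joint angles; "qd": joint speeds; "tau": joint torques, N m; "eef_pos": TCP position; "tool_rot": TCP orientation; "wrist_force": force on the tool from outside, world axes, zero at the start; "wrist_torque": the same for the moment, N m; "gripper_width": finger opening in m.
Only numpy, scipy, OpenCV 4.12 (cv2) and the standard library are available. Lean on these libraries where they do the work, as an engineer would, in place of code of your own. Each camera call takes 0.05 s, during which the arm holds its last target.

### The job

Lock the rotor of the pump head on its stand: put the lock pin from the rack into the hole of the bridge over the rotor, and turn the rotor by rubbing a fingertip along its black drum until the notch hidden inside the housing comes to the top, so that the pin goes fully home with its collar down on the bridge. Work gently, never putting more than 20 N on the pump head, whether with the fingers or through the pin, and leave everything else on the bench where it is.

Things in the scene. Friction and masses are not known exactly. Their poses are not given: they have to be found in the camera images.
- stand: The fixed pump head, origin on the bench below the axle; z up, x along the rotor's axle from drum to disc, y across. Grey open-topped housing 180 x 150 mm, walls 82 mm high (95 in mid end walls); axle 80 mm up. A black drum and, at its +x side, a steel disc stick out above, both 50 mm in radius; the axle may sit up to 12 mm lower than stated; its bearing gives 1 mm per 10 N. A steel bridge spans the disc.
- guide (a point): Mouth of the pin hole at the middle of the bridge's top face, 151 mm up, straight above the axle; axes as the stand's. The bridge bar is 34 mm (x) by 150 mm (y) by 18 mm thick; the hole, 14 mm wide with a 2 mm chamfer, goes straight down through it. The disc's rim passes 3 to 15 mm below the bar.
- crest (a point): Nominal top of the black drum, where a fingertip can rub it, 130 mm up, 72 mm from the guide on the -x side; axes as the stand's. The real top is 0 to 12 mm lower, differently each time. The drum is 48 mm long, 24 mm either side of this point along x; the bridge begins 55 mm away on the +x side; a pin in it stands up to 75 mm higher than this point.
- rotor (a joint): Angle of drum and disc (rad), endless; grows when the drum's top is rubbed towards the stand's -y. Turns nearly freely (drag about 0.03 N m). The disc (16 mm thick) has one notch, 18 mm wide, 26 mm deep. It is at the top at some unknown angle within 0.25 of 0 (or of 6.283): the disc was clamped on by hand. Starts between 1.7 and 4.6, notch down in the housing.
- lockpin_center (a point): Centre, half-way up, of the loose steel lock pin (0.1 kg, 75 mm tall, upright in the rack): shank 12 mm thick, 45 mm long, foot chamfered; above it a head 22 mm thick, 30 mm tall, its underside the collar, 7.5 mm above this point. In the bridge it stands on the disc with its collar 12 to 24 mm up, and drops home when the notch comes under it, perhaps with a light push.
- rack: Fixed grey block 50 x 120 x 58 mm, origin at the centre of its underside, with two pin holes 14 mm wide and 53 mm deep, 30 mm either side of the middle along its y. One holds the lock pin, the other a blanking pin (flat head 30 mm wide, 8 mm tall): leave that one.
- plug: The blanking pin (origin at its foot), a bystander.
- amber: Brown bottle 60 mm wide, 130 mm tall, a bystander, origin at the underside.
- beaker: Open beaker 70 mm wide, 85 mm tall, a bystander, origin at the underside.
- driver: Screwdriver 180 mm long lying on the bench, a bystander.
- spanner: Spanner 160 mm long lying on the bench, a bystander.
- jar: White jar 60 mm wide and tall, a bystander, origin at the underside.
- flange: Aluminium ring 70 mm wide, 14 mm tall, a bystander, origin at the underside.

How it is judged:
By the outcome, as a careful person would: the job done as asked, in the order asked, and still so for the second after the job is handed in, with the robot touching nothing.
It also fails if it takes over 72 s, if anything falls off the work surface, if the arm or the gripper's body presses on something with over 40 N, if the wrist force passes 120 N, or if a joint passes its speed limit or range.

## Working session

There is one attempt and no reset: what is moved stays moved. The work goes in short steps, Python scripts to look and compute and a tool call to move; the robot and the scene stay as the last step left them, time stands still between calls to the robot, and variables do not carry over. Pictures are saved under pics/ and viewed, and the job is handed in when it is done.

Besides the shell and the picture viewer there is one more tool, called by a JSON object that holds its "method" and its "body", one argument or row to a line. play_rows: Moves the arm, as the interface text tells. Shifts and turns lie within -1 to 1; 1 stands for 30 mm of shift or 4 degrees of turn. Its arguments: {"type":"object","properties":{"rows":{"type":"array"},"squeeze":{"type":"number"}},"required":["rows"]}

```bash
ls; mkdir -p pics
python3 - <<'E'
from rig import env
import cv2,numpy as np
s=env.state(); print({k:np.round(v,3) for k,v in s.items()})
for n in("side","top"):
    c=env.camera(n); cv2.imwrite(f"pics/{n}0.png",c["frame"][:,:,::-1]); print(n,c["fx"],c["fy"],c["cx"],c["cy"],np.round(c["R"],4).tolist(),np.round(c["t"],4))
E
```

```text
pics
{'t': np.float64(0.0), 'qpos': array([ 1.344,  0.354,  1.634,  0.   ,  1.155, -0.002]), 'qd': array([-0.   , -0.001, -0.   ,  0.001,  0.001, -0.   ]), 'tau': array([-0.0000e+00, -6.0524e+01, -3.4207e+01,  0.0000e+00,  9.0000e-03,
       -0.0000e+00]), 'eef_pos': array([0.139, 0.609, 0.231]), 'tool_rot': array([ 0.112,  0.994, -0.001, -0.   ]), 'wrist_force': array([ 0.414, -0.393,  0.335]), 'wrist_torque': array([-0.031, -0.003,  0.027]), 'gripper_width': np.float64(0.086)}
side 381.09176205683264 381.09176205683264 317.47839013005887 196.79307467437138 [[-0.9077, -0.4193, 0.0166], [-0.3243, 0.6759, -0.6618], [0.2663, -0.6061, -0.7495]] [0.5206 0.2754 0.9153]
top 409.0551221173679 409.0551221173679 320.45675851368674 197.46902797680693 [[-0.0029, -1.0, -0.0022], [-0.9943, 0.0032, -0.1065], [0.1065, 0.0019, -0.9943]] [0.0026 0.6035 1.0619]
```

View pics/side0.png

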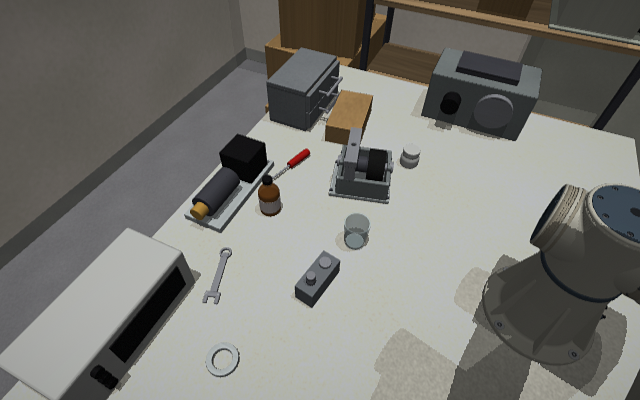

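View pics/top0.png

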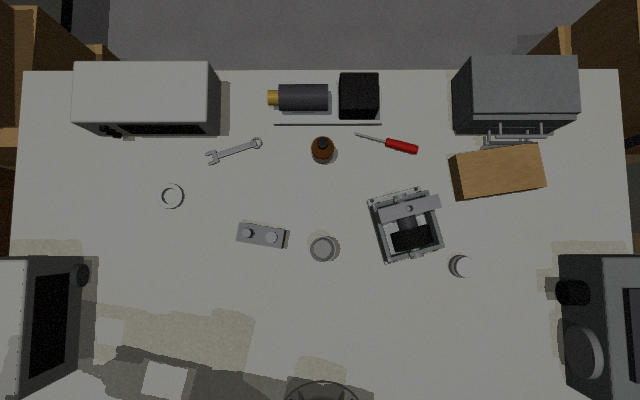

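Run:
```python
import cv2
t=cv2.imread("pics/top0.png"); s=cv2.imread("pics/side0.png")
cv2.imwrite("pics/z1.png",cv2.resize(t[175:275,350:480],None,fx=6,fy=6,interpolation=cv2.INTER_CUBIC))
cv2.imwrite("pics/z2.png",cv2.resize(s[120:210,320:430],None,fx=6.5,fy=6.5,interpolation=cv2.INTER_CUBIC))
cv2.imwrite("pics/z3.png",cv2.resize(t[210:260,225:300],None,fx=10,fy=10,interpolation=cv2.INTER_CUBIC))
cv2.imwrite("pics/z4.png",cv2.resize(s[245:310,285:350],None,fx=9,fy=9,interpolation=cv2.INTER_CUBIC))
```

```text
(no output)
```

View pics/z1.png

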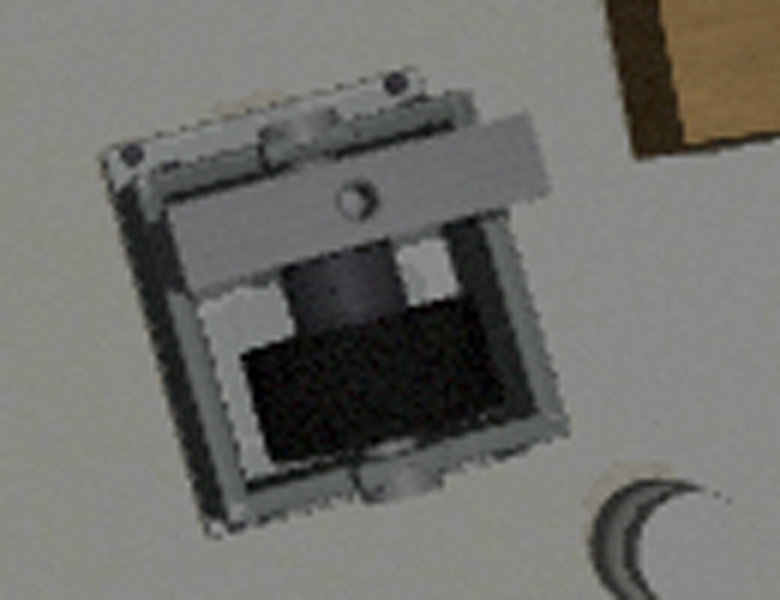

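View pics/z2.png

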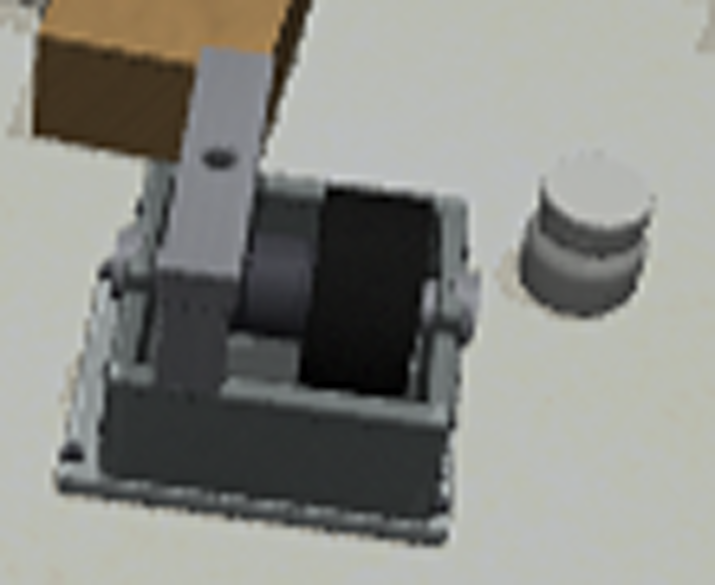

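View pics/z3.png

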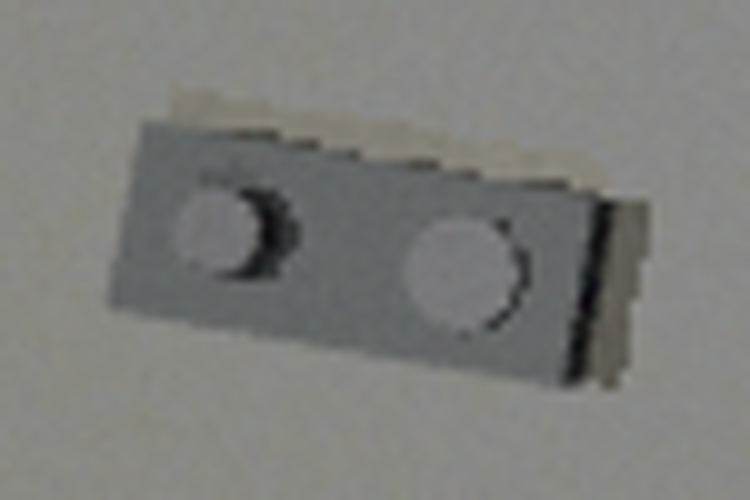

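View pics/z4.png

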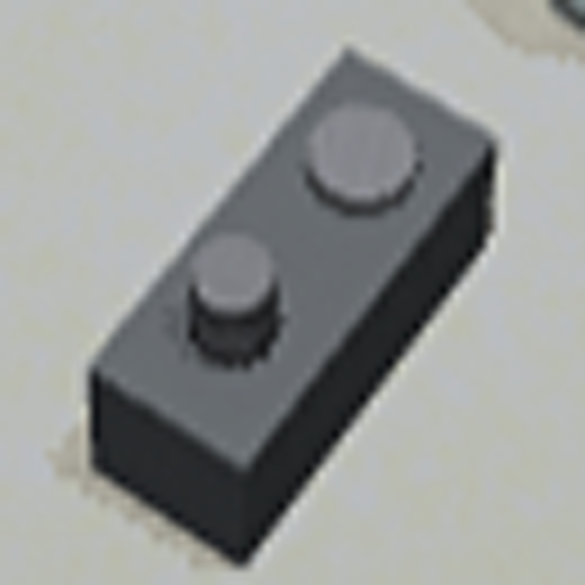

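```bash
cat > h.py <<'E'
import numpy as np,cv2,json,os
from rig import env
def cam(n):
    if os.path.exists(f"c_{n}.npz"): return dict(np.load(f"c_{n}.npz"))
    c=env.camera(n); d={k:c[k] for k in("fx","fy","cx","cy","R","t")}; np.savez(f"c_{n}.npz",**d); return d
def P(c):
    K=np.array([[c["fx"],0,c["cx"]],[0,c["fy"],c["cy"]],[0,0,1]]); return K@np.c_[c["R"],c["t"]]
def proj(c,X):
    x=np.atleast_2d(X)@c["R"].T+c["t"]; return np.c_[c["fx"]*x[:,0]/x[:,2]+c["cx"],c["fy"]*x[:,1]/x[:,2]+c["cy"]]
def tri(pt,ps):
    X=cv2.triangulatePoints(P(cam("top")),P(cam("side")),np.array(pt,float).T,np.array(ps,float).T); return (X[:3]/X[3]).T
def u(z,f,o): return (np.array(z,float)+.5)/f-.5+np.array(o)
E
python3 - <<'E'
from h import *
from scipy.optimize import least_squares
ct,cs=cam("top"),cam("side")
names=["hole","b1","b2","b3","b4"]
bt=u([(357,200),(168,205),(530,112),(551,190),(195,298)],6,(350,175))
bs=u([(219,158),(203,48),(275,55),(240,277),(160,268)],6.5,(320,120))
# top order: side(-?) match
print("hole",tri(bt[:1],bs[:1]))
rt=u([(145,120),(605,193),(575,387),(108,308)],10,(225,210))
rs=u([(92,370),(348,47),(497,143),(245,468)],9,(285,245))
for perm in range(4):
    X=tri(rt,np.roll(rs,perm,0)); print(perm,np.round(X,4).tolist())
for perm in range(4):
    X=tri(bt[1:],np.roll(bs[1:],perm,0)); print(perm,np.round(X,4).tolist())
print("pin top",tri(u([(218,230)],10,(225,210)),u([(233,272)],9,(285,245))))
print("plug top",tri(u([(463,275)],10,(225,210)),u([(364,152)],9,(285,245))))
E
```

```text
hole [[ 0.5636326  -0.21000296  0.15210388]]
0 [[0.537, 0.2119, 0.0573], [0.5179, 0.0924, 0.0565], [0.4685, 0.1005, 0.0521], [0.4888, 0.2204, 0.0588]]
1 [[0.5186, 0.2122, 0.0301], [0.5513, 0.1193, -0.1155], [0.4878, 0.1041, 0.0885], [0.4678, 0.1882, 0.1896]]
2 [[0.4925, 0.1814, 0.177], [0.5304, 0.1142, -0.1688], [0.5138, 0.1343, -0.0563], [0.4845, 0.1877, 0.2094]]
3 [[0.5097, 0.1798, 0.1913], [0.4982, 0.0903, 0.0267], [0.4935, 0.1279, -0.1164], [0.5065, 0.2209, 0.0917]]
0 [[0.5493, -0.1179, 0.2826], [0.5833, -0.2821, 0.1546], [0.5845, -0.3435, -0.0413], [0.5415, -0.1399, 0.1527]]
1 [[0.5616, -0.1356, 0.1505], [0.5986, -0.28, 0.1505], [0.5668, -0.2867, 0.1529], [0.5268, -0.1449, 0.1512]]
2 [[0.5462, -0.1385, 0.1541], [0.6241, -0.3352, -0.0443], [0.5815, -0.2825, 0.1527], [0.5202, -0.1257, 0.2833]]
3 [[0.537, -0.1201, 0.2858], [0.6044, -0.3384, -0.0399], [0.6034, -0.3375, -0.0399], [0.5321, -0.122, 0.2834]]
pin top [[0.50816977 0.18679059 0.08899135]]
plug top [[0.49711862 0.12779274 0.06759717]]
```

Run:
```python
from h import *
from scipy.optimize import least_squares
ct,cs=cam("top"),cam("side")
bt=u([(357,200),(168,205),(530,112),(551,190),(195,298)],6,(350,175))
bs=u([(219,158),(203,48),(275,55),(240,277),(160,268)],6.5,(320,120))
bs=np.vstack([bs[:1],np.roll(bs[1:],1,0)])
rt=u([(145,120),(605,193),(575,387),(108,308),(218,230),(463,275)],10,(225,210))
rs=u([(92,370),(348,47),(497,143),(245,468),(233,272),(364,152)],9,(285,245))
def fit(L,pt,ps,x0):
    def X(p):
        c,s=np.cos(p[3]),np.sin(p[3]); return L@np.array([[c,s,0],[-s,c,0],[0,0,1]])+p[:3]
    f=lambda p:np.r_[(proj(ct,X(p))-pt).ravel(),(proj(cs,X(p))-ps).ravel()]
    r=least_squares(f,x0,loss="soft_l1"); print(np.round(r.x,4),"deg",np.degrees(r.x[3]),"\nres",np.round(f(r.x).reshape(2,-1,2),1).tolist()); return r.x
h=lambda x,y,z=0:(x,y,z)
# stand: x->world+x approx; corners order b1..b4: +x+y, +x-y, -x-y, -x+y
LB=np.array([(0,0,0),(.017,.075,0),(.017,-.075,0),(-.017,-.075,0),(-.017,.075,0)])
p=fit(LB,bt,bs,[.5636,-.21,.151,.26])
c,s=np.cos(p[3]),np.sin(p[3]); cr=p[:3]+[-.072*c,-.072*s,-.021]; print("crest",cr,proj(ct,cr),proj(cs,cr))
LR=np.array([(.025,.06,0),(.025,-.06,0),(-.025,-.06,0),(-.025,.06,0),(0,.03,.030),(0,-.03,.008)])
r=fit(LR,rt,rs,[.503,.156,.058,-.158])
c,s=np.cos(r[3]),np.sin(r[3]); print("pin",r[0]-.03*s,r[1]+.03*c)
```

```text
[ 0.5636 -0.2116  0.1512  0.2673] deg 15.317672312483332 
res [[[0.8, 0.7], [-0.1, 1.4], [0.0, 0.1], [0.8, 0.8], [-0.5, -0.3]], [[-0.4, -0.2], [-0.4, 0.0], [-1.0, -0.3], [-0.7, -0.0], [-0.3, 0.2]]]
crest [ 0.49411108 -0.23058835  0.13021607] [[416.62668003 238.01812423]] [[377.30762333 152.3975214 ]]
[ 0.5027  0.1567  0.0574 -0.1686] deg -9.661546705986591 
res [[[0.3, 0.4], [-0.2, 0.8], [-0.6, 0.5], [0.4, 0.7], [0.5, 0.6], [0.5, 0.2]], [[-0.9, -0.3], [-0.6, 0.1], [-0.3, -0.7], [-0.3, 0.1], [-0.4, 0.1], [-0.6, 0.1]]]
pin 0.5077760485489328 0.18623299987175929
```

```bash
cat >> h.py <<'E'
from scipy.spatial.transform import Rotation as Ro
def pose():
    s=env.state(); R=Ro.from_quat(s["tool_rot"]).as_matrix(); return s,np.array(s["eef_pos"]),R,np.degrees(np.arctan2(R[1,1],R[0,1]))
def plan(x,y,z,yaw=None,n=None,step=.028):
    s,p,R,w=pose()
    d=np.array([x,y,z])-p; dy=0 if yaw is None else (yaw-w+90)%180-90
    dt=R.T@d
    print("t",round(float(s["t"]),2),"p",np.round(p,4),"yaw",round(w,2),"width",round(float(s["gripper_width"]),4),"F",np.round(s["wrist_force"],2),"d_tool_mm",np.round(dt*1e3,1),"dyaw",round(dy,2))
    n=n or int(np.ceil(max(np.abs(dt).max()/step,abs(dy)/4,1)))
    print(n,"rows")
    for i in range(n):
        Ri=Ro.from_euler("z",dy*i/n,degrees=True).as_matrix()@R
        a=Ri.T@d/n/.03; print([0,np.round(a,2).tolist(),round(-dy/n/4,2)])
def stt():
    s,p,R,w=pose(); print("t",round(float(s["t"]),2),"p",np.round(p*1e3,2),"yaw",round(w,2),"tilt",np.round(R[:,2],3),"w",round(float(s["gripper_width"])*1e3,2),"F",np.round(s["wrist_force"],2),"M",np.round(s["wrist_torque"],2))
E
python3 -c "
from h import *
plan(.508,.1865,.18,-9.5,22)"
```

```text
t 0.2 p [0.1392 0.609  0.2308] yaw 77.12 width 0.0852 F [ 1.21 -0.78 -0.41] d_tool_mm [-453.7 -329.6   51.1] dyaw -86.62
22 rows
[0, [-0.69, -0.5, 0.08], np.float64(0.98)]
[0, [-0.72, -0.45, 0.08], np.float64(0.98)]
[0, [-0.75, -0.4, 0.08], np.float64(0.98)]
[0, [-0.78, -0.35, 0.08], np.float64(0.98)]
[0, [-0.8, -0.29, 0.08], np.float64(0.98)]
[0, [-0.82, -0.24, 0.08], np.float64(0.98)]
[0, [-0.83, -0.18, 0.08], np.float64(0.98)]
[0, [-0.84, -0.12, 0.08], np.float64(0.98)]
[0, [-0.85, -0.07, 0.08], np.float64(0.98)]
[0, [-0.85, -0.01, 0.08], np.float64(0.98)]
[0, [-0.85, 0.05, 0.08], np.float64(0.98)]
[0, [-0.84, 0.11, 0.08], np.float64(0.98)]
[0, [-0.83, 0.17, 0.08], np.float64(0.98)]
[0, [-0.82, 0.22, 0.08], np.float64(0.98)]
[0, [-0.8, 0.28, 0.08], np.float64(0.98)]
[0, [-0.78, 0.33, 0.08], np.float64(0.98)]
[0, [-0.76, 0.39, 0.08], np.float64(0.98)]
[0, [-0.73, 0.44, 0.08], np.float64(0.98)]
[0, [-0.7, 0.49, 0.08], np.float64(0.98)]
[0, [-0.66, 0.53, 0.08], np.float64(0.98)]
[0, [-0.62, 0.58, 0.08], np.float64(0.98)]
[0, [-0.58, 0.62, 0.08], np.float64(0.98)]
```

{"method": "play_rows", "body": {
  "rows": [
    [0.3, [-0.69, -0.5, 0.08], 0.98],
    [0.3, [-0.72, -0.45, 0.08], 0.98],
    [0.3, [-0.75, -0.4, 0.08], 0.98],
    [0.3, [-0.78, -0.35, 0.08], 0.98],
    [0.3, [-0.8, -0.29, 0.08], 0.98],
    [0.3, [-0.82, -0.24, 0.08], 0.98],
    [0.3, [-0.83, -0.18, 0.08], 0.98],
    [0.3, [-0.84, -0.12, 0.08], 0.98]
  ],
  "squeeze": 20
}}

```text
t: 1.0
eef_pos: [0.2751, 0.4508, 0.2098]
tool_rot: [0.384, 0.923, -0.001, -0.0]
wrist_force: [-0.1, 0.1, 0.2]
gripper_width: 0.0599
```

```bash
python3 -c "
from h import *
stt();plan(.508,.1865,.18,-9.5)"
```

```text
t 1.0 p [275.11 450.82 209.79] yaw 44.85 tilt [-0.001 -0.001 -1.   ] w 59.87 F [-0.09  0.09  0.19] M [0.01 0.06 0.02]
t 1.0 p [0.2751 0.4508 0.2098] yaw 44.85 width 0.0599 F [-0.09  0.09  0.19] d_tool_mm [-351.6  -21.2   29.8] dyaw -54.35
14 rows
[0, [-0.84, -0.05, 0.07], np.float64(0.97)]
[0, [-0.84, 0.01, 0.07], np.float64(0.97)]
[0, [-0.84, 0.06, 0.07], np.float64(0.97)]
[0, [-0.83, 0.12, 0.07], np.float64(0.97)]
[0, [-0.82, 0.18, 0.07], np.float64(0.97)]
[0, [-0.81, 0.23, 0.07], np.float64(0.97)]
[0, [-0.79, 0.28, 0.07], np.float64(0.97)]
[0, [-0.77, 0.34, 0.07], np.float64(0.97)]
[0, [-0.74, 0.39, 0.07], np.float64(0.97)]
[0, [-0.72, 0.44, 0.07], np.float64(0.97)]
[0, [-0.68, 0.49, 0.07], np.float64(0.97)]
[0, [-0.65, 0.53, 0.07], np.float64(0.97)]
[0, [-0.61, 0.57, 0.07], np.float64(0.97)]
[0, [-0.57, 0.61, 0.07], np.float64(0.97)]
```

{"method": "play_rows", "body": {
  "rows": [
    [0.5, [-0.84, -0.05, 0.07], 0.97],
    [0.5, [-0.84, 0.01, 0.07], 0.97],
    [0.5, [-0.84, 0.06, 0.07], 0.97],
    [0.5, [-0.83, 0.12, 0.07], 0.97],
    [0.5, [-0.82, 0.18, 0.07], 0.97],
    [0.5, [-0.81, 0.23, 0.07], 0.97],
    [0.5, [-0.79, 0.28, 0.07], 0.97]
  ]
}}

```text
t: 1.7
eef_pos: [0.3945, 0.3109, 0.1942]
tool_rot: [0.598, 0.801, -0.001, -0.0]
wrist_force: [0.5, -0.0, 0.1]
gripper_width: 0.0428
```

{"method": "play_rows", "body": {
  "rows": [
    [0.5, [-0.77, 0.34, 0.07], 0.97],
    [0.5, [-0.74, 0.39, 0.07], 0.97],
    [0.5, [-0.72, 0.44, 0.07], 0.97],
    [0.5, [-0.68, 0.49, 0.07], 0.97],
    [0.5, [-0.65, 0.53, 0.07], 0.97],
    [0.5, [-0.61, 0.57, 0.07], 0.97],
    [0.5, [-0.57, 0.61, 0.07], 0.97]
  ]
}}

```text
t: 2.4
eef_pos: [0.5111, 0.1691, 0.1787]
tool_rot: [0.776, 0.631, -0.001, 0.0]
wrist_force: [-0.2, 0.4, -0.6]
gripper_width: 0.0427
```

```bash
python3 -c "
from h import *
stt();plan(.508,.1865,.064,-9.5)
for n in('side','top'):
    c=env.camera(n)['frame'][:,:,::-1]; X=proj(cam(n),[.508,.1865,.12])[0].astype(int)
    cv2.imwrite('pics/a_'+n+'.png',cv2.resize(c[X[1]-50:X[1]+50,X[0]-65:X[0]+65],None,fx=5,fy=5,interpolation=cv2.INTER_CUBIC))
"
```

```text
t 2.4 p [511.08 169.14 178.69] yaw -11.8 tilt [-0.002 -0.001 -1.   ] w 42.69 F [-0.16  0.41 -0.63] M [-0.04  0.06  0.01]
t 2.4 p [0.5111 0.1691 0.1787] yaw -11.8 width 0.0427 F [-0.16  0.41 -0.63] d_tool_mm [ 16.5  -6.4 114.7] dyaw 2.3
5 rows
[0, [0.11, -0.04, 0.76], np.float64(-0.11)]
[0, [0.11, -0.04, 0.76], np.float64(-0.11)]
[0, [0.11, -0.04, 0.76], np.float64(-0.11)]
[0, [0.11, -0.04, 0.76], np.float64(-0.11)]
[0, [0.11, -0.04, 0.76], np.float64(-0.11)]
```

View pics/a_side.png

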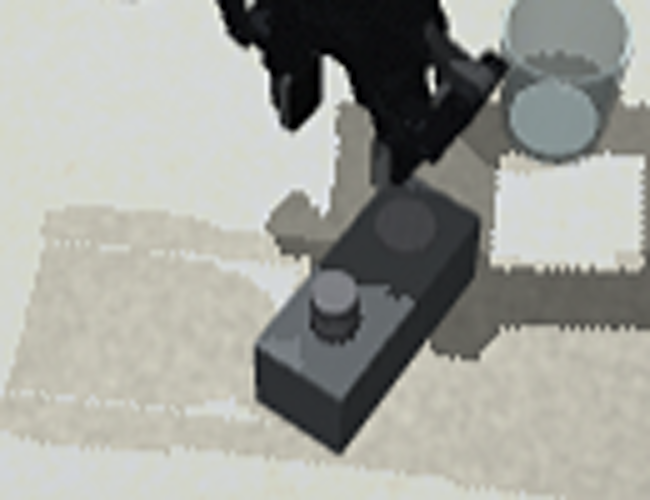

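{"method": "play_rows", "body": {
  "rows": [
    [0.5, [0.55, -0.21, 0.5], -0.55],
    [0.5, [0, 0, 0.9], 0],
    [0.5, [0, 0, 0.5], 0],
    [0.5, [0, 0, 0.1], 0]
  ]
}}

```text
t: 2.9
eef_pos: [0.5093, 0.1867, 0.1177]
tool_rot: [0.763, 0.646, 0.0, 0.0]
wrist_force: [-0.3, -0.9, 0.1]
gripper_width: 0.0428
```

```bash
python3 -c "
from h import *
stt();plan(.508,.1865,.066,-9.5)
for n in('side','top'):
    c=env.camera(n)['frame'][:,:,::-1]; X=proj(cam(n),[.508,.1865,.1])[0].astype(int)
    cv2.imwrite('pics/b_'+n+'.png',cv2.resize(c[X[1]-40:X[1]+40,X[0]-50:X[0]+50],None,fx=7,fy=7,interpolation=cv2.INTER_CUBIC))
"
```

```text
t 2.9 p [509.29 186.73 117.7 ] yaw -9.51 tilt [ 0.001 -0.001 -1.   ] w 42.8 F [-0.33 -0.89  0.13] M [-0.02 -0.02  0.02]
t 2.9 p [0.5093 0.1867 0.1177] yaw -9.51 width 0.0428 F [-0.33 -0.89  0.13] d_tool_mm [-0.4 -1.3 51.7] dyaw 0.01
2 rows
[0, [-0.01, -0.02, 0.86], np.float64(-0.0)]
[0, [-0.01, -0.02, 0.86], np.float64(-0.0)]
```

View pics/b_side.png

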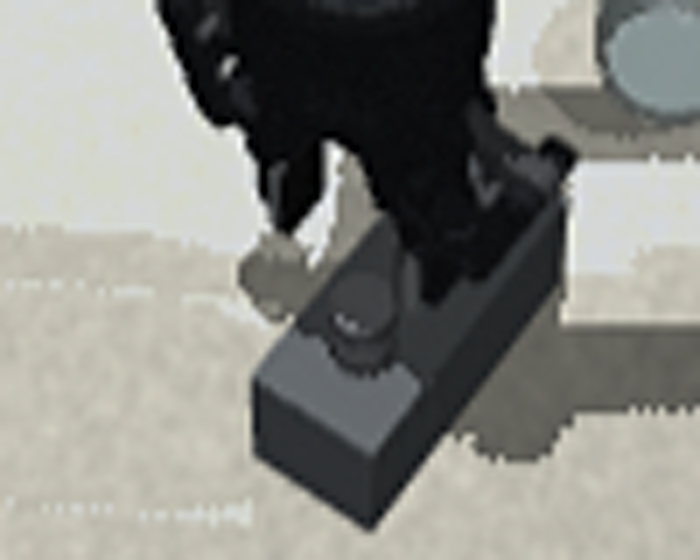

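View pics/b_top.png

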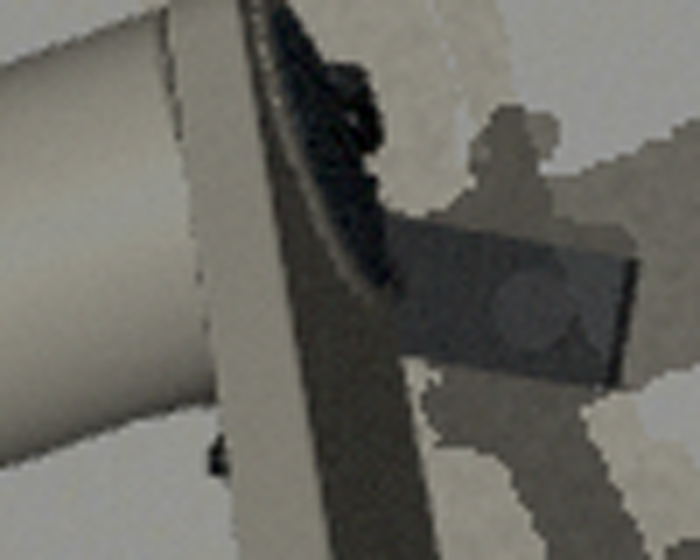

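{"method": "play_rows", "body": {
  "rows": [
    [0.5, [0, -0.05, 0.8], 0],
    [0.5, [0, 0, 0.5], 0],
    [0.5, [0, 0, 0.3], 0],
    [0.5, [0, 0, 0.05], 0],
    [1, [0, 0, 0], 0],
    [1, [0, 0, 0], 0],
    [1, [0, 0, 0], 0],
    [1, [0, 0, 0], 0]
  ],
  "squeeze": 20
}}

```text
t: 3.8
eef_pos: [0.511, 0.1891, 0.0741]
tool_rot: [0.763, 0.647, 0.004, 0.002]
wrist_force: [-1.2, -0.6, -2.5]
gripper_width: 0.0204
```

```bash
python3 -c "
from h import *
stt()"
```

```text
t 3.8 p [511.   189.08  74.11] yaw -9.44 tilt [ 0.008  0.003 -1.   ] w 20.42 F [-1.19 -0.58 -2.53] M [-0.    0.24 -0.03]
```

{"method": "play_rows", "body": {
  "rows": [
    [1, [0, 0, 0], 0]
  ]
}}

```text
t: 3.9
eef_pos: [0.511, 0.1891, 0.0743]
tool_rot: [0.763, 0.646, 0.004, 0.002]
wrist_force: [-1.7, -0.0, -1.7]
gripper_width: 0.021
```

```bash
python3 -c "
from h import *
stt()
n='side'
c=env.camera(n)['frame'][:,:,::-1]; X=proj(cam(n),[.508,.1865,.1])[0].astype(int)
cv2.imwrite('pics/d_'+n+'.png',cv2.resize(c[X[1]-40:X[1]+40,X[0]-50:X[0]+50],None,fx=7,fy=7,interpolation=cv2.INTER_CUBIC))
stt()
"
```

```text
t 3.9 p [511.03 189.07  74.31] yaw -9.45 tilt [ 0.008  0.003 -1.   ] w 20.98 F [-1.66 -0.02 -1.73] M [ 0.06  0.19 -0.  ]
t 3.95 p [511.05 189.1   74.31] yaw -9.44 tilt [ 0.008  0.003 -1.   ] w 20.99 F [-1.04  0.63 -0.68] M [ 0.03  0.23 -0.04]
```

View pics/d_side.png

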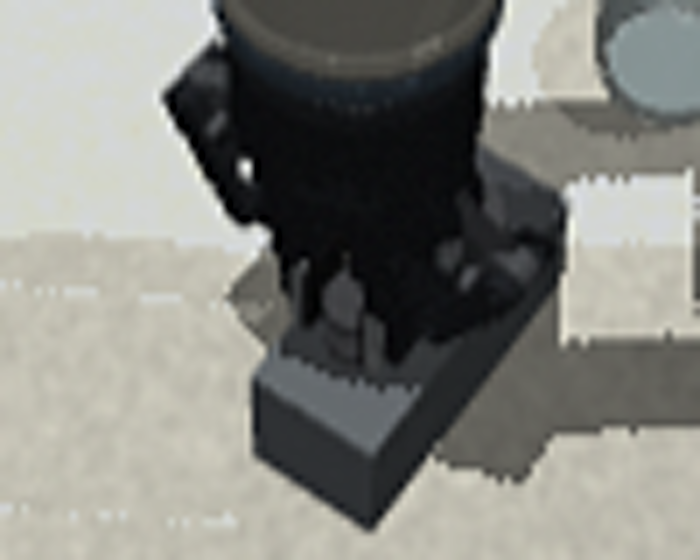

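{"method": "play_rows", "body": {
  "rows": [
    [0.55, [0, 0, 0], 0],
    [0.55, [0, 0, 0], 0],
    [0.55, [0, 0, 0], 0]
  ]
}}

```text
t: 4.25
eef_pos: [0.5124, 0.1893, 0.0751]
tool_rot: [0.763, 0.647, 0.005, 0.002]
wrist_force: [-0.2, 0.4, -1.0]
gripper_width: 0.0385
```

```bash
python3 -c "
from h import *
stt()
plan(.5095,.1875,.067,None)
"
```

```text
t 4.25 p [512.44 189.35  75.06] yaw -9.44 tilt [ 0.011  0.003 -1.   ] w 38.5 F [-0.25  0.4  -0.96] M [-0.02 -0.03 -0.03]
t 4.25 p [0.5124 0.1893 0.0751] yaw -9.44 width 0.0385 F [-0.25  0.4  -0.96] d_tool_mm [-2.3 -2.7  8. ] dyaw 0
1 rows
[0, [-0.08, -0.09, 0.27], 0.0]
```

{"method": "play_rows", "body": {
  "rows": [
    [0.55, [-0.08, -0.09, 0.05], -1],
    [0.55, [0, 0, 0.05], -1],
    [0.55, [0, 0, 0.05], -1],
    [0.55, [0, 0, 0], -1]
  ]
}}

```text
t: 4.65
eef_pos: [0.5106, 0.1876, 0.071]
tool_rot: [0.662, 0.749, 0.006, 0.004]
wrist_force: [-0.1, 0.1, -0.7]
gripper_width: 0.0383
```

```bash
python3 -c "
from h import *
stt()
plan(.5095,.1875,.067,80.5)
"
```

```text
t 4.65 p [510.61 187.64  71.02] yaw 7.08 tilt [ 0.013  0.004 -1.   ] w 38.29 F [-0.1   0.06 -0.68] M [-0.03  0.01 -0.02]
t 4.65 p [0.5106 0.1876 0.071 ] yaw 7.08 width 0.0383 F [-0.1   0.06 -0.68] d_tool_mm [-0.  -1.2  4. ] dyaw 73.42
19 rows
[0, [-0.0, -0.0, 0.01], np.float64(-0.97)]
[0, [0.0, -0.0, 0.01], np.float64(-0.97)]
[0, [0.0, -0.0, 0.01], np.float64(-0.97)]
[0, [0.0, -0.0, 0.01], np.float64(-0.97)]
[0, [0.0, -0.0, 0.01], np.float64(-0.97)]
[0, [0.0, -0.0, 0.01], np.float64(-0.97)]
[0, [0.0, -0.0, 0.01], np.float64(-0.97)]
[0, [0.0, -0.0, 0.01], np.float64(-0.97)]
[0, [0.0, -0.0, 0.01], np.float64(-0.97)]
[0, [0.0, -0.0, 0.01], np.float64(-0.97)]
[0, [0.0, -0.0, 0.01], np.float64(-0.97)]
[0, [0.0, -0.0, 0.01], np.float64(-0.97)]
[0, [0.0, -0.0, 0.01], np.float64(-0.97)]
[0, [0.0, -0.0, 0.01], np.float64(-0.97)]
[0, [0.0, -0.0, 0.01], np.float64(-0.97)]
[0, [0.0, -0.0, 0.01], np.float64(-0.97)]
[0, [0.0, -0.0, 0.01], np.float64(-0.97)]
[0, [0.0, -0.0, 0.01], np.float64(-0.97)]
[0, [0.0, -0.0, 0.01], np.float64(-0.97)]
```

{"method": "play_rows", "body": {
  "rows": [
    [0.55, [0, 0, 0.01], -1],
    [0.55, [0, 0, 0.01], -1],
    [0.55, [0, 0, 0.01], -1],
    [0.55, [0, 0, 0.01], -1],
    [0.55, [0, 0, 0.01], -1],
    [0.55, [0, 0, 0.01], -1],
    [0.55, [0, 0, 0.01], -1],
    [0.55, [0, 0, 0.01], -1]
  ]
}}

```text
t: 5.45
eef_pos: [0.513, 0.1881, 0.0695]
tool_rot: [0.419, 0.908, 0.006, 0.007]
wrist_force: [-0.5, -1.2, -0.5]
gripper_width: 0.0386
```

```bash
python3 -c "
from h import *
stt()
plan(.5095,.1875,.067,80.5,2)
s=env.state(); print(np.round(s['qpos'],4),np.round(s['qd'],4),np.round(s['tau'],2))
"
```

```text
t 5.45 p [512.98 188.11  69.51] yaw 40.46 tilt [ 0.018  0.005 -1.   ] w 38.64 F [-0.51 -1.18 -0.51] M [-0.02  0.05  0.03]
t 5.45 p [0.513  0.1881 0.0695] yaw 40.46 width 0.0386 F [-0.51 -1.18 -0.51] d_tool_mm [ 1.8 -3.1  2.4] dyaw 40.04
2 rows
[0, [0.03, -0.05, 0.04], np.float64(-5.0)]
[0, [0.05, -0.04, 0.04], np.float64(-5.0)]
[ 3.4950e-01  4.3560e-01  1.9403e+00 -1.7000e-03  7.4730e-01 -3.5550e-01] [-2.500e-03  5.600e-03 -2.000e-04 -1.600e-03 -8.300e-03 -7.228e-01] [  0.   -56.21 -24.1   -0.    -0.09   1.2 ]
```

{"method": "play_rows", "body": {
  "rows": [
    [0.55, [0.04, -0.1, 0.1], 0],
    [1, [0, -0.01, 0.01], 0],
    [1, [0, -0.01, 0], 0],
    [1, [0, 0, 0], 0]
  ]
}}

```text
t: 5.85
eef_pos: [0.5098, 0.1867, 0.0663]
tool_rot: [0.421, 0.907, 0.006, 0.007]
wrist_force: [-0.4, 0.7, -0.8]
gripper_width: 0.0211
```

```bash
python3 -c "
from h import *
stt()
plan(.5095,.1875,.067,80.5,1)
s=env.state(); print(np.round(s['qpos'],4),np.round(s['qd'],4),np.round(s['tau'],2))
"
```

```text
t 5.85 p [509.77 186.74  66.26] yaw 40.26 tilt [ 0.019  0.006 -1.   ] w 21.13 F [-0.44  0.72 -0.78] M [ 0.01  0.07 -0.02]
t 5.85 p [0.5098 0.1867 0.0663] yaw 40.26 width 0.0211 F [-0.44  0.72 -0.78] d_tool_mm [ 0.7  0.3 -0.7] dyaw 40.24
1 rows
[0, [0.02, 0.01, -0.02], np.float64(-10.06)]
[ 3.4910e-01  4.3620e-01  1.9502e+00 -1.8000e-03  7.3570e-01 -3.5220e-01] [ 0.0005 -0.0014 -0.0002 -0.0007 -0.0003  0.0113] [-9.000e-02 -5.600e+01 -2.399e+01 -2.000e-02 -2.500e-01 -0.000e+00]
```

{"method": "play_rows", "body": {
  "rows": [
    [1, [0, 0, -0.2], 0],
    [1, [0, 0, -0.6], 0],
    [1, [0, 0, -0.9], 0],
    [1, [0, 0, -0.9], 0],
    [1, [0, 0, -0.9], 0],
    [1, [0, 0, -0.9], 0],
    [1, [0, 0, -0.9], 0],
    [1, [0, 0, -0.3], 0]
  ],
  "squeeze": 25
}}

```text
t: 6.65
eef_pos: [0.5053, 0.1853, 0.2404]
tool_rot: [0.422, 0.906, 0.005, 0.006]
wrist_force: [0.1, 0.6, -0.8]
gripper_width: 0.0208
```

```bash
python3 -c "
from h import *
stt()
plan(.565,-.211,.24,15.3)
n='side'
c=env.camera(n)['frame'][:,:,::-1]; X=proj(cam(n),[.508,.1865,.2])[0].astype(int)
cv2.imwrite('pics/e_'+n+'.png',cv2.resize(c[X[1]-40:X[1]+60,X[0]-60:X[0]+60],None,fx=6,fy=6,interpolation=cv2.INTER_CUBIC))
"
```

```text
t 6.65 p [505.29 185.28 240.36] yaw 40.02 tilt [ 0.016  0.004 -1.   ] w 20.85 F [ 0.14  0.57 -0.78] M [-0.   -0.02  0.  ]
t 6.65 p [0.5053 0.1853 0.2404] yaw 40.02 width 0.0208 F [ 0.14  0.57 -0.78] d_tool_mm [-341.9 -209.1   -0.5] dyaw -24.72
13 rows
[0, [-0.88, -0.54, -0.0], np.float64(0.48)]
[0, [-0.89, -0.51, -0.0], np.float64(0.48)]
[0, [-0.91, -0.48, -0.0], np.float64(0.48)]
[0, [-0.93, -0.45, 0.0], np.float64(0.48)]
[0, [-0.94, -0.42, 0.0], np.float64(0.48)]
[0, [-0.95, -0.38, 0.0], np.float64(0.48)]
[0, [-0.97, -0.35, 0.0], np.float64(0.48)]
[0, [-0.98, -0.32, 0.0], np.float64(0.48)]
[0, [-0.99, -0.29, 0.0], np.float64(0.48)]
[0, [-1.0, -0.25, 0.0], np.float64(0.48)]
[0, [-1.0, -0.22, 0.0], np.float64(0.48)]
[0, [-1.01, -0.19, 0.0], np.float64(0.48)]
[0, [-1.02, -0.15, 0.01], np.float64(0.48)]
```

View pics/e_side.png

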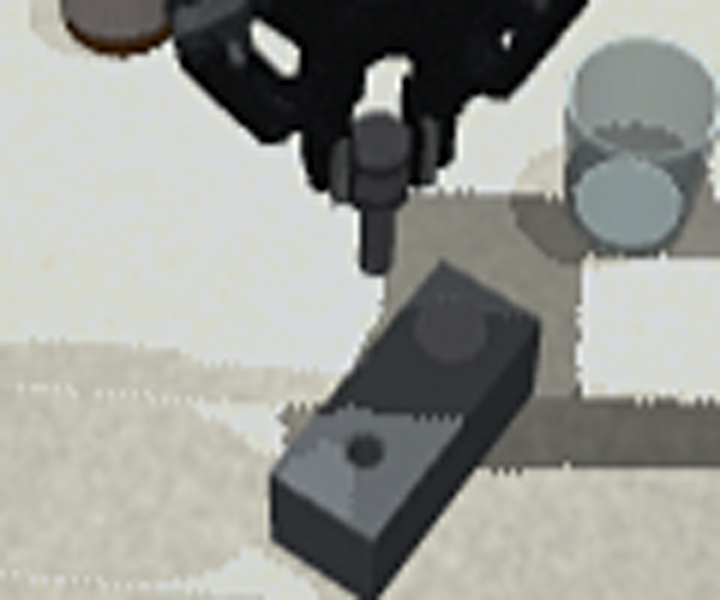

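{"method": "play_rows", "body": {
  "rows": [
    [1, [-0.7, -0.45, 0], 0.48],
    [1, [-0.89, -0.51, 0], 0.48],
    [1, [-0.91, -0.48, 0], 0.48],
    [1, [-0.93, -0.45, 0], 0.48],
    [1, [-0.94, -0.42, 0], 0.48],
    [1, [-0.95, -0.38, 0], 0.48],
    [1, [-0.97, -0.35, 0], 0.48],
    [1, [-0.98, -0.32, 0], 0.48]
  ]
}}

```text
t: 7.5
eef_pos: [0.5355, -0.0585, 0.23]
tool_rot: [0.542, 0.84, 0.004, 0.001]
wrist_force: [0.5, 0.4, -1.4]
gripper_width: 0.0211
```

```bash
python3 -c "
from h import *
stt()
plan(.565,-.211,.23,15.3)
"
```

```text
t 7.5 p [535.53 -58.49 230.  ] yaw 24.33 tilt [ 0.005  0.006 -1.   ] w 21.12 F [ 0.5   0.44 -1.39] M [ 0.03 -0.02 -0.04]
t 7.5 p [ 0.5355 -0.0585  0.23  ] yaw 24.33 width 0.0211 F [ 0.5   0.44 -1.39] d_tool_mm [-151.1  -36.    -0.7] dyaw -9.03
6 rows
[0, [-0.84, -0.2, -0.0], np.float64(0.38)]
[0, [-0.84, -0.18, -0.0], np.float64(0.38)]
[0, [-0.85, -0.16, -0.0], np.float64(0.38)]
[0, [-0.85, -0.13, -0.0], np.float64(0.38)]
[0, [-0.86, -0.11, -0.0], np.float64(0.38)]
[0, [-0.86, -0.09, -0.0], np.float64(0.38)]
```

{"method": "play_rows", "body": {
  "rows": [
    [1, [-0.84, -0.2, -0.05], 0.38],
    [1, [-0.84, -0.18, -0.05], 0.38],
    [1, [-0.85, -0.16, -0.05], 0.38],
    [1, [-0.85, -0.13, -0.05], 0.38],
    [1, [-0.8, -0.11, -0.05], 0.38],
    [1, [-0.6, -0.06, -0.05], 0.38]
  ]
}}

```text
t: 8.1
eef_pos: [0.558, -0.2088, 0.228]
tool_rot: [0.612, 0.791, 0.001, -0.006]
wrist_force: [0.3, 0.2, -1.0]
gripper_width: 0.0208
```

```bash
cat > look.py <<'E'
from h import *
import sys
tag=sys.argv[1]; w=[float(v) for v in sys.argv[2:5]]; a,b=int(sys.argv[5]),int(sys.argv[6])
for n in('side','top'):
    c=env.camera(n)['frame'][:,:,::-1]; X=np.round(proj(cam(n),w)[0]).astype(int)
    x0,y0=X[0]-a,X[1]-b; print(n,"off",x0,y0,"f6")
    cv2.imwrite(f'pics/{tag}_{n}.png',cv2.resize(c[y0:y0+2*b,x0:x0+2*a],None,fx=6,fy=6,interpolation=cv2.INTER_CUBIC))
E
python3 -c "
from h import *
stt()
plan(.565,-.211,.21,15.3)
"; python3 look.py f .565 -.211 .17 50 45
```

```text
t 8.1 p [ 557.96 -208.79  227.97] yaw 14.59 tilt [-0.008  0.009 -1.   ] w 20.8 F [ 0.27  0.24 -1.  ] M [-0.03  0.03 -0.03]
t 8.1 p [ 0.558  -0.2088  0.228 ] yaw 14.59 width 0.0208 F [ 0.27  0.24 -1.  ] d_tool_mm [-4.1  6.3 17.9] dyaw 0.71
1 rows
[0, [-0.14, 0.21, 0.6], np.float64(-0.18)]
side off 303 94 f6
top off 361 162 f6
```

View pics/f_side.png

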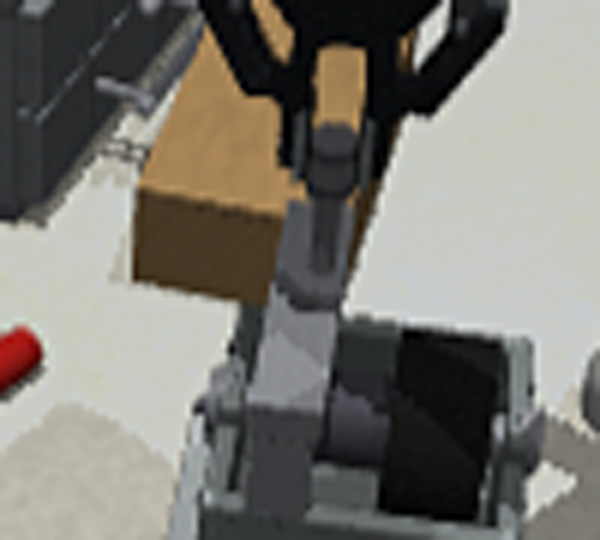

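View pics/f_top.png

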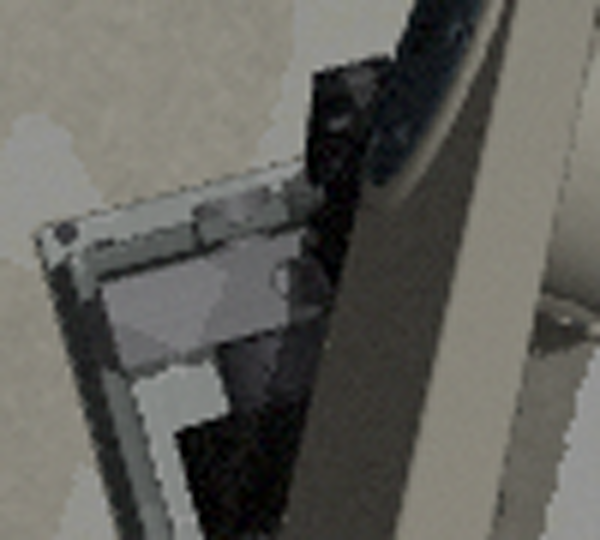

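```bash
python3 -c "
from h import *
s,p,R,w=pose()
for k in(-.022,.008,.053): print(k,np.round(proj(cam('side'),p+R[:,2]*k),1))
print(u([(335,130),(334,185),(326,268)],6,(303,94)))
"
```

```text
-0.022 [[357.6 115.9]]
0.008 [[356.6 125.1]]
0.053 [[355.2 138.2]]
[[358.41666667 115.25      ]
 [358.25       124.41666667]
 [356.91666667 138.25      ]]
```

```bash
python3 -c "
from h import *
ct,cs=cam('top'),cam('side')
for q in [(.5098,.1867,.088),(.5105,.1862,.088)]:
  print(proj(ct,q),u((218,230),10,(225,210)),proj(cs,q),u((233,272),9,(285,245)))
for g in [(.5636,-.2112,.151),(.565,-.211,.151),(.566,-.2105,.151)]:
  print(g,proj(ct,g),u((357,200),6,(350,175)),proj(cs,g),u((219,158),6.5,(320,120)))
"
```

```text
[[246.61916318 232.37923233]] [246.35 232.55] [[309.19698547 274.59943351]] [310.44444444 274.77777778]
[[246.82236441 232.09945505]] [246.35 232.55] [[309.01566688 274.3089862 ]] [310.44444444 274.77777778]
(0.5636, -0.2112, 0.151) [[409.66617507 208.56853948]] [409.08333333 207.91666667] [[352.79771256 143.85377825]] [353.26923077 143.88461538]
(0.565, -0.211, 0.151) [[409.56650114 207.98100514]] [409.08333333 207.91666667] [[352.3116937  143.75362201]] [353.26923077 143.88461538]
(0.566, -0.2105, 0.151) [[409.34491065 207.56191742]] [409.08333333 207.91666667] [[351.91876222 143.75661209]] [353.26923077 143.88461538]
```

```bash
python3 -c "
from h import *
plan(.5664,-.2111,.212,15.3,1)"
```

```text
t 8.2 p [ 0.5583 -0.2094  0.2282] yaw 14.54 width 0.0213 F [ 0.8   0.17 -0.85] d_tool_mm [-3.8  7.5 16.2] dyaw 0.76
1 rows
[0, [-0.13, 0.25, 0.54], np.float64(-0.19)]
```

{"method": "play_rows", "body": {
  "rows": [
    [1, [-0.13, 0.25, 0.2], -0.19],
    [1, [0, 0, 0.2], 0],
    [1, [0, 0, 0.12], 0]
  ]
}}

```text
t: 8.5
eef_pos: [0.5666, -0.2097, 0.2102]
tool_rot: [0.606, 0.795, 0.001, -0.006]
wrist_force: [-0.5, 0.2, -0.6]
gripper_width: 0.0208
```

```bash
python3 -c "
from h import *
stt();plan(.5664,-.2111,.206,15.3,1)"
```

```text
t 8.5 p [ 566.65 -209.67  210.19] yaw 15.4 tilt [-0.008  0.01  -1.   ] w 20.84 F [-0.49  0.17 -0.59] M [-0.02  0.04  0.06]
t 8.5 p [ 0.5666 -0.2097  0.2102] yaw 15.4 width 0.0208 F [-0.49  0.17 -0.59] d_tool_mm [-1.4 -0.6  4.2] dyaw -0.1
1 rows
[0, [-0.05, -0.02, 0.14], np.float64(0.03)]
```

{"method": "play_rows", "body": {
  "rows": [
    [1, [-0.05, -0.02, 0.08], 0],
    [1, [0, 0, 0.08], 0]
  ]
}}

```text
t: 8.7
eef_pos: [0.566, -0.2098, 0.2041]
tool_rot: [0.605, 0.796, 0.001, -0.007]
wrist_force: [0.2, -1.1, 0.2]
gripper_width: 0.021
```

```bash
python3 -c "
from h import *
stt();plan(.5664,-.2111,.20,15.3,1)"; python3 look.py g .565 -.211 .16 45 40
```

```text
t 8.7 p [ 566.01 -209.81  204.06] yaw 15.51 tilt [-0.01  0.01 -1.  ] w 21.01 F [ 0.17 -1.11  0.23] M [-0.02 -0.   -0.02]
t 8.7 p [ 0.566  -0.2098  0.2041] yaw 15.51 width 0.021 F [ 0.17 -1.11  0.23] d_tool_mm [-1.4  0.1  4. ] dyaw -0.21
1 rows
[0, [-0.05, 0.0, 0.13], np.float64(0.05)]
side off 308 101 f6
top off 365 168 f6
```

View pics/g_side.png

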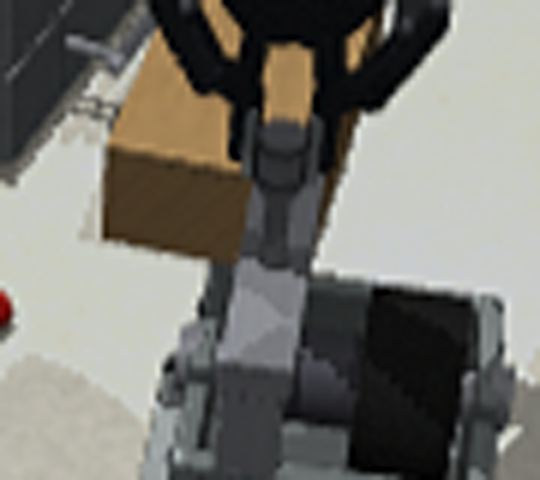

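{"method": "play_rows", "body": {
  "rows": [
    [1, [-0.06, 0, 0.07], 0],
    [1, [0, 0, 0.08], 0]
  ]
}}

```text
t: 9.0
eef_pos: [0.5667, -0.2117, 0.2002]
tool_rot: [0.605, 0.796, 0.001, -0.007]
wrist_force: [-0.7, -0.7, 0.4]
gripper_width: 0.0212
```

```bash
python3 -c "
from h import *
stt()"
```

```text
t 9.0 p [ 566.72 -211.73  200.22] yaw 15.52 tilt [-0.009  0.01  -1.   ] w 21.16 F [-0.71 -0.74  0.39] M [-0.2   0.18 -0.  ]
```

{"method": "play_rows", "body": {
  "rows": [
    [1, [0, 0, 0.08], 0],
    [1, [0, 0, 0.08], 0]
  ]
}}

```text
t: 9.2
eef_pos: [0.5665, -0.212, 0.1952]
tool_rot: [0.605, 0.796, 0.001, -0.006]
wrist_force: [0.2, -0.6, -1.1]
gripper_width: 0.0212
```

```bash
python3 -c "
from h import *
stt()"
```

```text
t 9.2 p [ 566.54 -211.99  195.25] yaw 15.52 tilt [-0.009  0.009 -1.   ] w 21.21 F [ 0.2  -0.59 -1.07] M [-0.17  0.07 -0.02]
```

{"method": "play_rows", "body": {
  "rows": [
    [1, [0, 0, 0.1], 0],
    [1, [0, 0, 0.1], 0],
    [1, [0, 0, 0.1], 0]
  ]
}}

```text
t: 9.5
eef_pos: [0.5664, -0.2119, 0.1854]
tool_rot: [0.605, 0.796, 0.001, -0.006]
wrist_force: [-0.7, -0.7, -0.9]
gripper_width: 0.0209
```

```bash
python3 -c "
from h import *
stt()"
```

```text
t 9.5 p [ 566.38 -211.91  185.44] yaw 15.5 tilt [-0.009  0.009 -1.   ] w 20.9 F [-0.71 -0.72 -0.88] M [-0.1   0.1   0.01]
```

{"method": "play_rows", "body": {
  "rows": [
    [1, [0, 0, 0.06], 0],
    [1, [0, 0, 0.06], 0]
  ]
}}

```text
t: 9.7
eef_pos: [0.5663, -0.2119, 0.1814]
tool_rot: [0.605, 0.796, 0.001, -0.006]
wrist_force: [-1.6, -0.4, 7.5]
gripper_width: 0.021
```

{"method": "play_rows", "body": {
  "rows": [
    [1, [0, 0, 0.06], 0],
    [1, [0, 0, 0.06], 0]
  ]
}}

```text
t: 9.9
eef_pos: [0.567, -0.2126, 0.1803]
tool_rot: [0.605, 0.796, 0.001, -0.005]
wrist_force: [-7.7, -0.4, 17.6]
gripper_width: 0.0208
```

{"method": "play_rows", "body": {
  "rows": [
    [1, [0, 0, -0.05], 0]
  ]
}}

```text
t: 10.0
eef_pos: [0.5668, -0.2127, 0.1824]
tool_rot: [0.605, 0.796, 0.001, -0.005]
wrist_force: [-2.7, 0.1, -2.3]
gripper_width: 0.0211
```

```bash
python3 -c "
from h import *
stt()"
```

```text
t 10.0 p [ 566.77 -212.68  182.41] yaw 15.52 tilt [-0.008  0.008 -1.   ] w 21.13 F [-2.7   0.13 -2.27] M [ 0.02  0.43 -0.01]
```

{"method": "play_rows", "body": {
  "rows": [
    [0.85, [0, 0, 0], 0],
    [0.7, [0, 0, 0], 0],
    [0.55, [0, 0, 0], 0],
    [0.5, [0, 0, -0.05], 0],
    [0.5, [0, 0, -0.2], 0],
    [0.5, [0, 0, -0.6], 0],
    [0.5, [0, 0, -0.9], 0]
  ]
}}

```text
t: 10.7
eef_pos: [0.5658, -0.2121, 0.2331]
tool_rot: [0.605, 0.796, 0.0, -0.008]
wrist_force: [0.3, -0.2, 0.7]
gripper_width: 0.0427
```

```bash
python3 -c "
from h import *
stt()"; python3 look.py i .565 -.211 .16 45 40
```

```text
t 10.7 p [ 565.82 -212.07  233.07] yaw 15.52 tilt [-0.013  0.01  -1.   ] w 42.73 F [ 0.34 -0.22  0.69] M [-0.02 -0.06  0.01]
side off 308 101 f6
top off 365 168 f6
```

View pics/i_side.png

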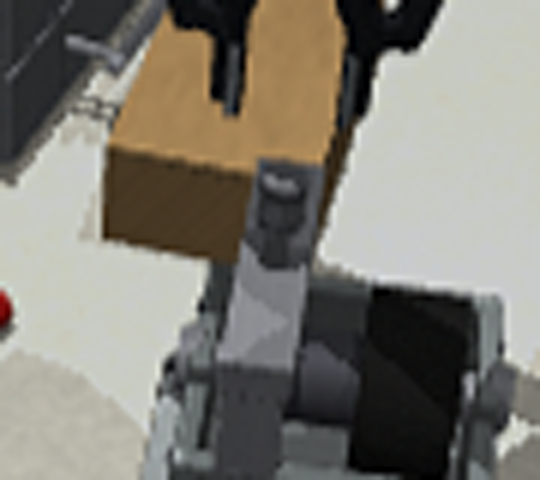

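{"method": "play_rows", "body": {
  "rows": [
    [1, [0, -0.4, -0.1], 0],
    [1, [0, -0.75, 0], 0],
    [1, [0.15, -0.75, 0], 0],
    [1, [0.15, -0.5, 0.2], 0],
    [1, [0, 0, 0.7], 0]
  ]
}}

```text
t: 11.3
eef_pos: [0.4924, -0.2246, 0.2148]
tool_rot: [0.605, 0.796, 0.002, -0.003]
wrist_force: [-1.0, -0.8, 0.6]
gripper_width: 0.0002
```

```bash
python3 -c "
from h import *
stt();plan(.4888,-.221,.140,15.3,4)"; python3 look.py j .53 -.22 .16 50 45
```

```text
t 11.3 p [ 492.38 -224.64  214.82] yaw 15.58 tilt [-0.002  0.006 -1.   ] w 0.16 F [-1.   -0.75  0.62] M [ 0.01 -0.   -0.02]
t 11.3 p [ 0.4924 -0.2246  0.2148] yaw 15.58 width 0.0002 F [-1.   -0.75  0.62] d_tool_mm [ 4.  -2.4 74.8] dyaw -0.28
4 rows
[0, [0.03, -0.02, 0.62], np.float64(0.02)]
[0, [0.03, -0.02, 0.62], np.float64(0.02)]
[0, [0.03, -0.02, 0.62], np.float64(0.02)]
[0, [0.03, -0.02, 0.62], np.float64(0.02)]
side off 315 98 f6
top off 365 178 f6
```

View pics/j_side.png

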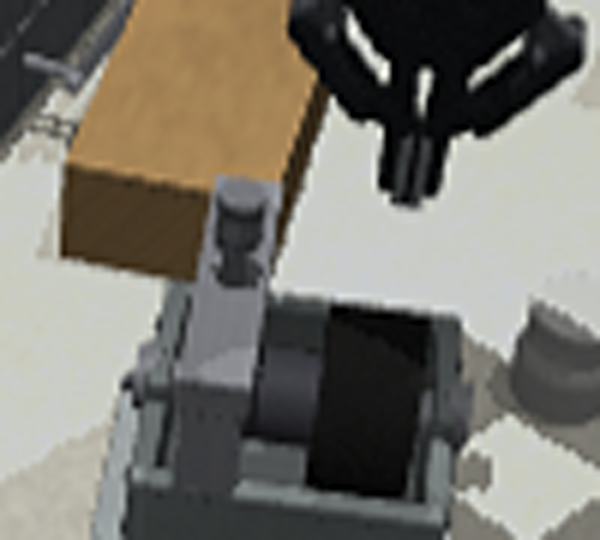

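{"method": "play_rows", "body": {
  "rows": [
    [1, [0.05, -0.08, 0.7], 0],
    [1, [0.05, -0.06, 0.8], 0],
    [1, [0.02, -0.02, 0.7], 0],
    [1, [0, 0, 0.25], 0]
  ]
}}

```text
t: 11.8
eef_pos: [0.4857, -0.2217, 0.1388]
tool_rot: [0.605, 0.796, 0.001, -0.004]
wrist_force: [0.5, -0.5, 0.5]
gripper_width: 0.0003
```

```bash
python3 -c "
from h import *
stt();plan(.486,-.222,.132,15.3,1)"
```

```text
t 11.8 p [ 485.66 -221.7   138.79] yaw 15.59 tilt [-0.005  0.007 -1.   ] w 0.32 F [ 0.53 -0.47  0.51] M [ 0.03 -0.01  0.03]
t 11.8 p [ 0.4857 -0.2217  0.1388] yaw 15.59 width 0.0003 F [ 0.53 -0.47  0.51] d_tool_mm [-0.4  0.3  6.8] dyaw -0.29
1 rows
[0, [-0.01, 0.01, 0.23], np.float64(0.07)]
```

{"method": "play_rows", "body": {
  "rows": [
    [1, [0, 0, 0.08], 0],
    [1, [0, 0, 0.07], 0]
  ]
}}

```text
t: 12.0
eef_pos: [0.4858, -0.2218, 0.1345]
tool_rot: [0.605, 0.797, 0.001, -0.005]
wrist_force: [0.0, -0.1, 0.5]
gripper_width: -0.0001
```

{"method": "play_rows", "body": {
  "rows": [
    [1, [0, 0, 0.05], 0]
  ]
}}

```text
t: 12.1
eef_pos: [0.4863, -0.222, 0.1336]
tool_rot: [0.605, 0.797, 0.001, -0.004]
wrist_force: [-0.5, -0.4, -0.1]
gripper_width: -0.0002
```

{"method": "play_rows", "body": {
  "rows": [
    [1, [0, 0, 0.07], 0]
  ]
}}

```text
t: 12.2
eef_pos: [0.4869, -0.2223, 0.1322]
tool_rot: [0.605, 0.797, 0.001, -0.004]
wrist_force: [-0.1, -0.8, -0.6]
gripper_width: 0.0002
```

{"method": "play_rows", "body": {
  "rows": [
    [1, [0, 0, 0.05], 0]
  ]
}}

```text
t: 12.3
eef_pos: [0.4873, -0.2224, 0.1312]
tool_rot: [0.605, 0.797, 0.002, -0.003]
wrist_force: [0.7, -0.5, 0.6]
gripper_width: 0.0001
```

{"method": "play_rows", "body": {
  "rows": [
    [1, [0, 0, 0.05], 0]
  ]
}}

```text
t: 12.4
eef_pos: [0.4875, -0.2225, 0.13]
tool_rot: [0.605, 0.797, 0.002, -0.003]
wrist_force: [-0.8, -0.4, 0.7]
gripper_width: 0.0
```

Now combine a slow rub (tool −x) with slight downward steps, watching the force.

{"method": "play_rows", "body": {
  "rows": [
    [1, [0, 0, 0.05], 0]
  ]
}}

```text
t: 12.5
eef_pos: [0.4876, -0.2226, 0.1285]
tool_rot: [0.605, 0.797, 0.002, -0.003]
wrist_force: [0.0, -0.4, 2.4]
gripper_width: 0.0003
```

{"method": "play_rows", "body": {
  "rows": [
    [1, [-0.1, 0, 0.04], 0]
  ]
}}

```text
t: 12.6
eef_pos: [0.4884, -0.2254, 0.1276]
tool_rot: [0.604, 0.797, 0.002, -0.003]
wrist_force: [-3.6, 0.2, 8.9]
gripper_width: 0.0
```

{"method": "play_rows", "body": {
  "rows": [
    [1, [-0.15, 0, 0], 0],
    [1, [-0.15, 0, 0], 0]
  ]
}}

```text
t: 12.8
eef_pos: [0.4907, -0.2339, 0.1281]
tool_rot: [0.604, 0.797, 0.002, -0.003]
wrist_force: [-1.1, 0.7, 4.5]
gripper_width: 0.0001
```

```bash
python3 -c "
from h import *
stt()"
```

```text
t 12.8 p [ 490.69 -233.9   128.13] yaw 15.64 tilt [-0.003  0.007 -1.   ] w 0.11 F [-1.05  0.67  4.45] M [0.09 0.26 0.03]
```

{"method": "play_rows", "body": {
  "rows": [
    [1, [-0.15, 0, 0.01], 0],
    [1, [-0.15, 0, 0.015], 0]
  ]
}}

```text
t: 13.0
eef_pos: [0.4932, -0.2432, 0.1278]
tool_rot: [0.604, 0.797, 0.002, -0.003]
wrist_force: [-1.9, 0.5, 3.4]
gripper_width: -0.0004
```

```bash
python3 -c "
from h import *
stt()"; python3 look.py k .53 -.22 .16 50 45
```

```text
t 13.0 p [ 493.24 -243.25  127.75] yaw 15.65 tilt [-0.003  0.006 -1.   ] w -0.4 F [-1.89  0.53  3.41] M [0.28 0.29 0.04]
side off 315 98 f6
top off 365 178 f6
```

View pics/k_side.png

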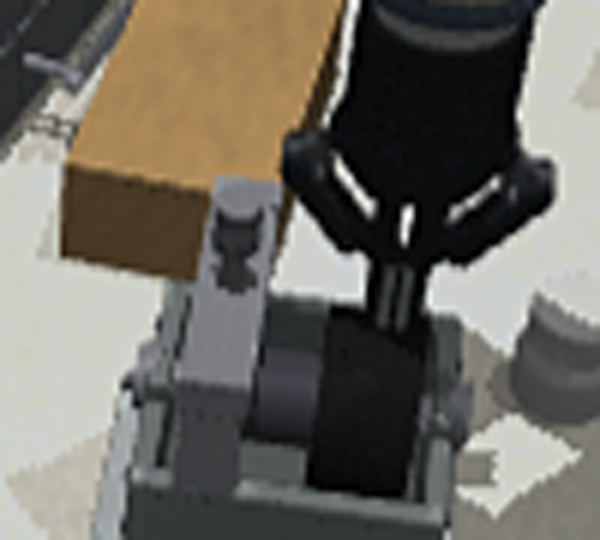

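{"method": "play_rows", "body": {
  "rows": [
    [1, [-0.15, 0, 0.025], 0],
    [1, [-0.1, 0, 0.025], 0],
    [1, [0, 0, -0.15], 0],
    [1, [0.5, 0, 0], 0],
    [1, [0.5, 0, 0], 0],
    [1, [0.3, 0, 0], 0]
  ]
}}

```text
t: 13.7
eef_pos: [0.4839, -0.2112, 0.1303]
tool_rot: [0.605, 0.796, 0.002, -0.003]
wrist_force: [-0.4, -0.1, -0.3]
gripper_width: 0.0001
```

```bash
cat > sp.py <<'E'
from h import *
s,p,R,w=pose()
d=p[:2]-[.497,-.2313]; a=np.radians(15.4); c,sn=np.cos(a),np.sin(a)
print("stand xy mm",np.round([1e3*(d[0]*c+d[1]*sn),1e3*(-d[0]*sn+d[1]*c)],1),"z",round(p[2]*1e3,2)); stt()
E
python3 sp.py
```

```text
stand xy mm [-7.3 22.8] z 130.29
t 13.7 p [ 483.93 -211.2   130.29] yaw 15.51 tilt [-0.003  0.007 -1.   ] w 0.07 F [-0.35 -0.07 -0.31] M [ 0.02 -0.03  0.01]
```

{"method": "play_rows", "body": {
  "rows": [
    [1, [-0.12, 0, 0.1], 0]
  ]
}}

```text
t: 13.8
eef_pos: [0.4842, -0.2127, 0.1273]
tool_rot: [0.605, 0.797, 0.002, -0.003]
wrist_force: [-0.3, -0.0, 1.3]
gripper_width: -0.0001
```

{"method": "play_rows", "body": {
  "rows": [
    [1, [-0.15, 0, 0.01], 0]
  ]
}}

```text
t: 13.9
eef_pos: [0.4852, -0.2163, 0.1269]
tool_rot: [0.604, 0.797, 0.002, -0.004]
wrist_force: [-2.8, 1.4, 7.4]
gripper_width: -0.0
```

```bash
python3 sp.py
```

```text
stand xy mm [-7.4 17.6] z 126.94
t 13.9 p [ 485.18 -216.28  126.94] yaw 15.69 tilt [-0.004  0.007 -1.   ] w -0.04 F [-2.79  1.37  7.42] M [ 0.23  0.45 -0.03]
```

{"method": "play_rows", "body": {
  "rows": [
    [1, [-0.16, 0, -0.01], 0],
    [1, [-0.16, 0, 0], 0],
    [1, [-0.16, 0, 0.005], 0]
  ]
}}

```text
t: 14.2
eef_pos: [0.4891, -0.2311, 0.128]
tool_rot: [0.603, 0.797, 0.001, -0.004]
wrist_force: [-1.8, 1.6, 4.9]
gripper_width: 0.0001
```

```bash
python3 sp.py
```

```text
stand xy mm [-7.6  2.3] z 128.02
t 14.2 p [ 489.1  -231.13  128.02] yaw 15.78 tilt [-0.005  0.007 -1.   ] w 0.11 F [-1.75  1.61  4.88] M [ 0.19  0.46 -0.02]
```

{"method": "play_rows", "body": {
  "rows": [
    [1, [-0.16, 0, 0.01], 0],
    [1, [-0.16, 0, 0.01], 0],
    [1, [-0.16, 0, 0.015], 0],
    [1, [-0.16, 0, 0.02], 0]
  ]
}}

```text
t: 14.6
eef_pos: [0.4951, -0.2523, 0.1268]
tool_rot: [0.603, 0.797, 0.001, -0.004]
wrist_force: [-0.3, -0.8, -0.2]
gripper_width: 0.0001
```

```bash
python3 sp.py;  python3 look.py l .53 -.22 .16 50 45
```

```text
stand xy mm [ -7.4 -19.8] z 126.83
t 14.6 p [ 495.13 -252.3   126.83] yaw 15.77 tilt [-0.004  0.006 -1.   ] w 0.13 F [-0.3  -0.83 -0.2 ] M [-0.02  0.04  0.03]
side off 315 98 f6
top off 365 178 f6
```

View pics/l_side.png

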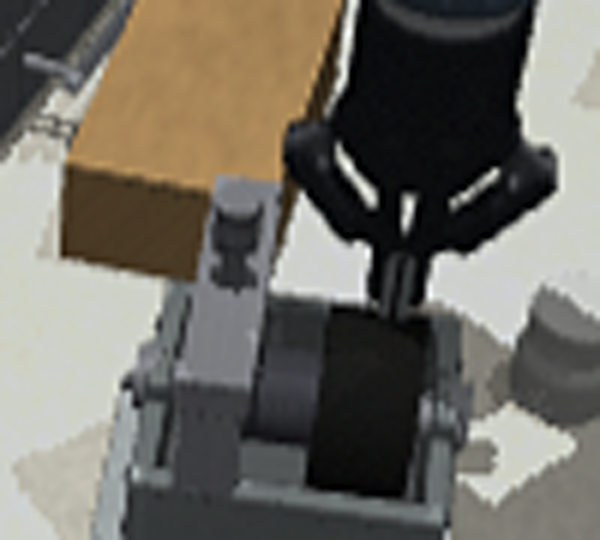

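View pics/l_top.png

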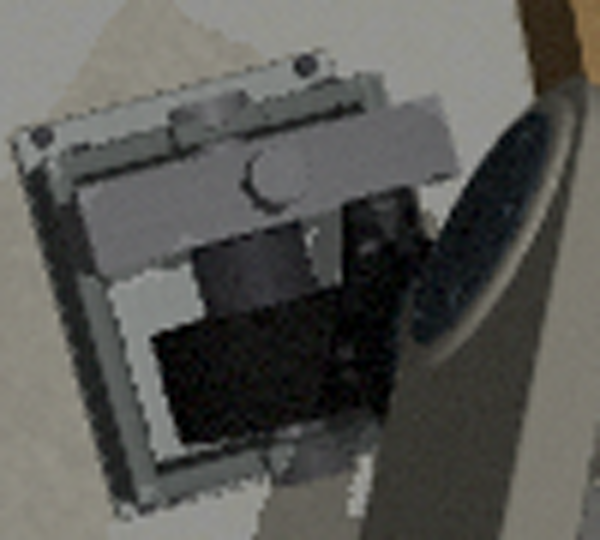

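{"method": "play_rows", "body": {
  "rows": [
    [1, [0.3, 0, -0.15], 0],
    [1, [0.6, 0, 0], 0],
    [1, [0.4, 0, 0], 0],
    [1, [0, 0, 0.05], 0],
    [1, [-0.05, 0, 0.09], 0]
  ]
}}

```text
t: 15.2
eef_pos: [0.4833, -0.2117, 0.1271]
tool_rot: [0.603, 0.798, 0.001, -0.004]
wrist_force: [0.4, -0.3, -0.0]
gripper_width: -0.0003
```

```bash
python3 sp.py
```

```text
stand xy mm [-8.  22.5] z 127.12
t 15.2 p [ 483.32 -211.69  127.12] yaw 15.8 tilt [-0.005  0.007 -1.   ] w -0.31 F [ 0.38 -0.26 -0.  ] M [ 0.04 -0.04 -0.01]
```

{"method": "play_rows", "body": {
  "rows": [
    [1, [-0.16, 0, 0.01], 0],
    [1, [-0.16, 0, 0.005], 0],
    [1, [-0.16, 0, -0.005], 0],
    [1, [-0.16, 0, 0], 0]
  ]
}}

```text
t: 15.6
eef_pos: [0.4885, -0.2311, 0.1279]
tool_rot: [0.603, 0.798, 0.001, -0.005]
wrist_force: [-1.4, 1.0, 6.1]
gripper_width: 0.0002
```

```bash
python3 sp.py
```

```text
stand xy mm [-8.1  2.4] z 127.95
t 15.6 p [ 488.51 -231.1   127.95] yaw 15.88 tilt [-0.007  0.007 -1.   ] w 0.16 F [-1.43  1.04  6.11] M [ 0.13  0.3  -0.03]
```

Good (6 N). Continue the stroke, more downward near the end, then return.

{"method": "play_rows", "body": {
  "rows": [
    [1, [-0.16, 0, 0.01], 0],
    [1, [-0.16, 0, 0.015], 0],
    [1, [-0.16, 0, 0.025], 0]
  ]
}}

```text
t: 15.9
eef_pos: [0.4931, -0.2475, 0.1272]
tool_rot: [0.603, 0.798, 0.001, -0.005]
wrist_force: [-1.7, 2.0, 3.6]
gripper_width: -0.0005
```

```bash
python3 sp.py
```

```text
stand xy mm [ -8.1 -14.6] z 127.21
t 15.9 p [ 493.05 -247.5   127.21] yaw 15.85 tilt [-0.006  0.007 -1.   ] w -0.48 F [-1.74  2.04  3.57] M [0.22 0.16 0.03]
```

{"method": "play_rows", "body": {
  "rows": [
    [1, [-0.16, 0, 0.035], 0],
    [1, [0.3, 0, -0.15], 0],
    [1, [0.6, 0, 0], 0],
    [1, [0.4, 0, 0.02], 0],
    [1, [-0.05, 0, 0.07], 0],
    [1, [-0.1, 0, 0.05], 0]
  ]
}}

```text
t: 16.5
eef_pos: [0.4836, -0.2161, 0.1263]
tool_rot: [0.603, 0.798, 0.001, -0.005]
wrist_force: [-3.4, 2.5, 10.1]
gripper_width: -0.0005
```

```bash
python3 sp.py
```

```text
stand xy mm [-8.9 18.2] z 126.34
t 16.5 p [ 483.59 -216.11  126.34] yaw 15.85 tilt [-0.007  0.007 -1.   ] w -0.46 F [-3.45  2.47 10.13] M [ 0.28  0.65 -0.06]
```

{"method": "play_rows", "body": {
  "rows": [
    [1, [-0.16, 0.02, -0.02], 0],
    [1, [-0.16, 0.02, -0.01], 0],
    [1, [-0.16, 0.02, 0], 0],
    [1, [-0.16, 0, 0.005], 0]
  ]
}}

```text
t: 16.9
eef_pos: [0.4885, -0.2334, 0.1279]
tool_rot: [0.602, 0.799, -0.0, -0.007]
wrist_force: [-1.0, 4.0, 5.3]
gripper_width: 0.0002
```

```bash
python3 sp.py; python3 look.py m .53 -.22 .16 50 45
```

```text
stand xy mm [-8.7  0.2] z 127.95
t 16.9 p [ 488.53 -233.41  127.95] yaw 16.03 tilt [-0.012  0.008 -1.   ] w 0.24 F [-1.05  4.    5.31] M [0.67 0.16 0.02]
side off 315 98 f6
top off 365 178 f6
```

View pics/m_side.png

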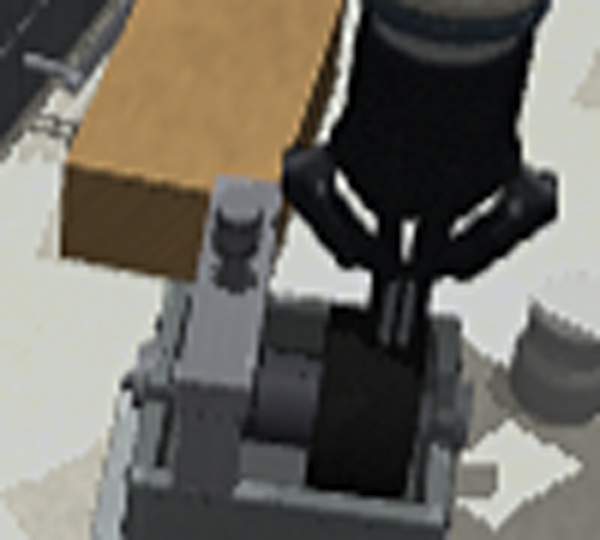

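Run:
```python
import cv2,numpy as np
a=[cv2.imread(f"pics/{k}_side.png")[150:420,140:320] for k in "jklm"]
cv2.imwrite("pics/cmp.png",np.hstack(a))
```

```text
(no output)
```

View pics/cmp.png

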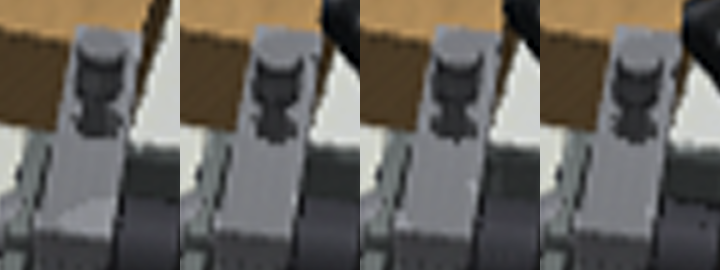

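{"method": "play_rows", "body": {
  "rows": [
    [1, [0.03, 0, -0.1], 0],
    [1, [0, 0, -0.02], 0]
  ]
}}

```text
t: 17.2
eef_pos: [0.4888, -0.2333, 0.1316]
tool_rot: [0.602, 0.799, -0.001, -0.007]
wrist_force: [-0.2, -0.7, -0.2]
gripper_width: -0.0004
```

```bash
python3 sp.py; python3 look.py n .53 -.22 .16 50 45
python3 - <<'E'
import cv2,numpy as np
a=[cv2.imread(f"pics/{k}_side.png")[150:300,180:300] for k in "jkmn"]
cv2.imwrite("pics/cmp2.png",cv2.resize(np.hstack(a),None,fx=1.6,fy=1.6))
E
```

```text
stand xy mm [-8.5  0.2] z 131.56
t 17.2 p [ 488.79 -233.32  131.56] yaw 16.04 tilt [-0.012  0.007 -1.   ] w -0.38 F [-0.24 -0.68 -0.16] M [-0.04 -0.    0.04]
side off 315 98 f6
top off 365 178 f6
```

View pics/cmp2.png

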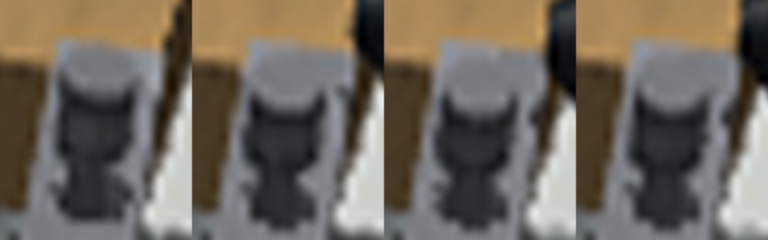

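Run:
```python
import cv2,numpy as np
g={k:cv2.imread(f"pics/{k}_side.png",0).astype(np.float32) for k in "jklmn"}
for a in "jklm":
  for b in "n":
    T=g[a][190:270,212:270]; r=cv2.matchTemplate(g[b][170:300,195:290],T,cv2.TM_CCOEFF_NORMED); _,v,_,l=cv2.minMaxLoc(r); print(a,b,round(v,3),(l[0]-17)/6,(l[1]-20)/6)
```

```text
j n 0.946 -0.3333333333333333 1.3333333333333333
k n 0.984 0.0 0.16666666666666666
l n 0.974 0.16666666666666666 0.5
m n 0.986 0.0 -0.16666666666666666
```

```bash
python3 -c "
from h import *
for z in (.181,.19,.195,.2,.205,.21): print(z,np.round(proj(cam('side'),(.5665,-.2123,z))+[1.3,.15],2))
for k in 'jkn':
    im=cv2.imread(f'pics/{k}_side.png'); cv2.imwrite(f'pics/y_{k}.png',cv2.resize(im[150:310,170:310],None,fx=3,fy=3))
im=np.hstack([cv2.imread(f'pics/y_{k}.png')[:, :400] for k in 'jn']); cv2.imwrite('pics/y.png',im[:, :800])
"
```

```text
0.181 [[354.2 135.2]]
0.19 [[354.48 132.65]]
0.195 [[354.64 131.22]]
0.2 [[354.8  129.77]]
0.205 [[354.96 128.32]]
0.21 [[355.12 126.86]]
```

View pics/y.png

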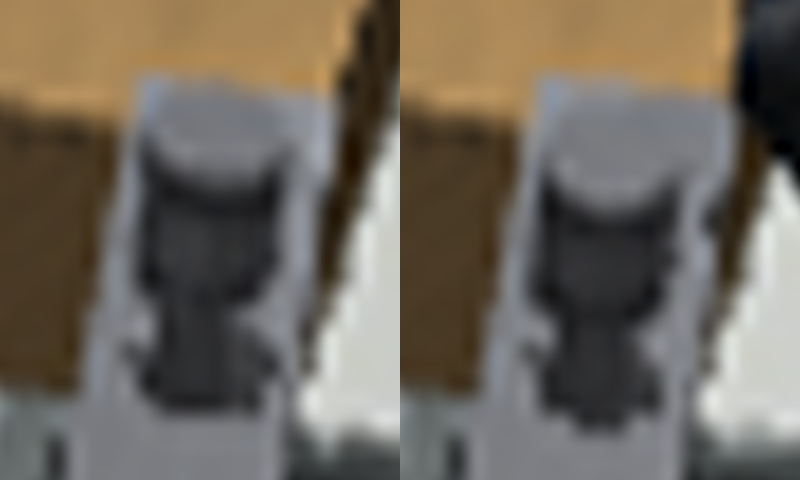

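{"method": "play_rows", "body": {
  "rows": [
    [1, [0, 0.02, 0.1], 0],
    [1, [-0.05, 0.01, 0.04], 0]
  ]
}}

```text
t: 17.5
eef_pos: [0.4898, -0.2344, 0.1273]
tool_rot: [0.601, 0.799, -0.001, -0.007]
wrist_force: [-4.8, -1.3, 11.3]
gripper_width: -0.0
```

```bash
python3 sp.py
```

```text
stand xy mm [-7.8 -1.1] z 127.29
t 17.5 p [ 489.79 -234.41  127.29] yaw 16.07 tilt [-0.012  0.007 -1.   ] w -0.04 F [-4.8  -1.25 11.33] M [-0.12  0.85  0.03]
```

{"method": "play_rows", "body": {
  "rows": [
    [1, [-0.08, 0, -0.01], 0]
  ]
}}

```text
t: 17.6
eef_pos: [0.4903, -0.2367, 0.1277]
tool_rot: [0.601, 0.799, -0.001, -0.007]
wrist_force: [-3.0, 0.6, 6.8]
gripper_width: 0.0001
```

{"method": "play_rows", "body": {
  "rows": [
    [1, [-0.08, 0, 0.005], 0]
  ]
}}

```text
t: 17.7
eef_pos: [0.4909, -0.2392, 0.1278]
tool_rot: [0.601, 0.799, -0.001, -0.007]
wrist_force: [-1.7, -1.8, 6.1]
gripper_width: -0.0001
```

{"method": "play_rows", "body": {
  "rows": [
    [1, [-0.08, 0, 0.01], 0]
  ]
}}

```text
t: 17.8
eef_pos: [0.4917, -0.2417, 0.1277]
tool_rot: [0.601, 0.799, -0.001, -0.007]
wrist_force: [-2.1, -0.3, 6.3]
gripper_width: -0.0001
```

```bash
python3 sp.py; python3 look.py o .53 -.22 .16 50 45
python3 - <<'E'
import cv2,numpy as np
a=[cv2.imread(f"pics/{k}_side.png")[150:300,180:300] for k in "jkno"]
cv2.imwrite("pics/cmp3.png",cv2.resize(np.hstack(a),None,fx=1.6,fy=1.6))
E
```

```text
stand xy mm [-7.9 -8.6] z 127.74
t 17.8 p [ 491.65 -241.72  127.74] yaw 16.11 tilt [-0.013  0.007 -1.   ] w -0.09 F [-2.07 -0.31  6.31] M [0.02 0.35 0.03]
side off 315 98 f6
top off 365 178 f6
```

View pics/cmp3.png

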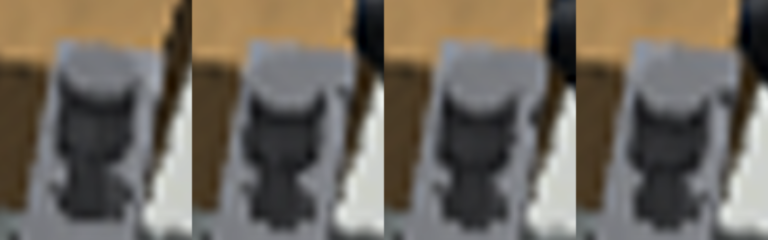

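{"method": "play_rows", "body": {
  "rows": [
    [1, [-0.15, 0, 0.015], 0],
    [1, [-0.15, 0, 0.03], 0],
    [1, [0.3, 0, -0.15], 0],
    [1, [0.6, 0, 0], 0],
    [1, [0.35, 0, 0.02], 0],
    [1, [-0.05, 0, 0.07], 0],
    [1, [-0.1, 0, 0.04], 0]
  ]
}}

```text
t: 18.6
eef_pos: [0.4833, -0.2152, 0.1267]
tool_rot: [0.601, 0.799, -0.001, -0.008]
wrist_force: [-2.5, 2.4, 8.2]
gripper_width: -0.0
```

```bash
python3 sp.py
```

```text
stand xy mm [-8.9 19.2] z 126.65
t 18.6 p [ 483.31 -215.19  126.65] yaw 16.17 tilt [-0.015  0.007 -1.   ] w -0.04 F [-2.51  2.38  8.17] M [ 0.33  0.5  -0.01]
```

{"method": "play_rows", "body": {
  "rows": [
    [1, [-0.15, 0.02, -0.015], 0],
    [1, [-0.15, 0.02, -0.01], 0],
    [1, [-0.15, 0, 0], 0]
  ]
}}

```text
t: 18.9
eef_pos: [0.4868, -0.2253, 0.1276]
tool_rot: [0.6, 0.8, -0.0, -0.011]
wrist_force: [-1.6, 6.5, 9.0]
gripper_width: 0.0001
```

{"method": "play_rows", "body": {
  "rows": [
    [1, [-0.15, 0, 0.005], 0],
    [1, [-0.15, 0, 0.01], 0]
  ]
}}

```text
t: 19.1
eef_pos: [0.4896, -0.2333, 0.1277]
tool_rot: [0.601, 0.799, 0.0, -0.012]
wrist_force: [-0.9, 4.4, 7.2]
gripper_width: -0.0002
```

{"method": "play_rows", "body": {
  "rows": [
    [1, [-0.15, 0, 0.015], 0],
    [1, [-0.15, 0, 0.02], 0]
  ]
}}

```text
t: 19.3
eef_pos: [0.4924, -0.2414, 0.1272]
tool_rot: [0.601, 0.799, 0.001, -0.013]
wrist_force: [-1.5, 4.5, 8.6]
gripper_width: -0.0
```

```bash
python3 sp.py; python3 look.py q .53 -.22 .16 50 45
python3 - <<'E'
import cv2,numpy as np
a=[cv2.imread(f"pics/{k}_side.png")[150:300,180:300] for k in "knoq"]
cv2.imwrite("pics/cmp4.png",cv2.resize(np.hstack(a),None,fx=1.6,fy=1.6))
E
```

```text
stand xy mm [-7.1 -8.5] z 127.21
t 19.3 p [ 492.39 -241.42  127.21] yaw 16.15 tilt [-0.019  0.018 -1.   ] w -0.04 F [-1.5   4.45  8.63] M [ 0.96  0.34 -0.03]
side off 315 98 f6
top off 365 178 f6
```

View pics/cmp4.png

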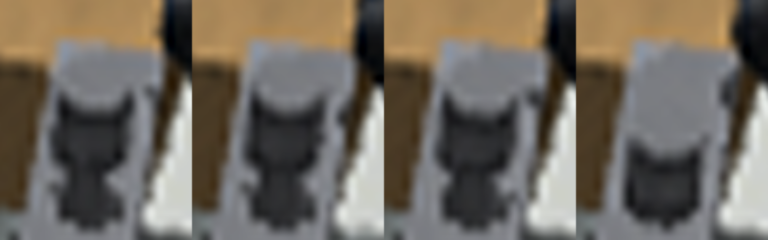

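{"method": "play_rows", "body": {
  "rows": [
    [1, [0.03, 0, -0.1], 0],
    [1, [0, 0, -0.7], 0],
    [1, [0, 0, -0.9], 0],
    [1, [0, 0, -0.9], 0]
  ]
}}

```text
t: 19.8
eef_pos: [0.492, -0.2423, 0.2034]
tool_rot: [0.601, 0.799, 0.0, -0.016]
wrist_force: [1.3, -0.1, 0.8]
gripper_width: 0.0002
```

```bash
python3 sp.py; python3 look.py r .55 -.215 .16 40 35
```

```text
stand xy mm [-7.7 -9.3] z 203.38
t 19.8 p [ 492.04 -242.3   203.38] yaw 16.15 tilt [-0.026  0.02  -0.999] w 0.2 F [ 1.34 -0.15  0.75] M [ 0.01 -0.05 -0.01]
side off 318 107 f6
top off 372 179 f6
```

View pics/r_side.png

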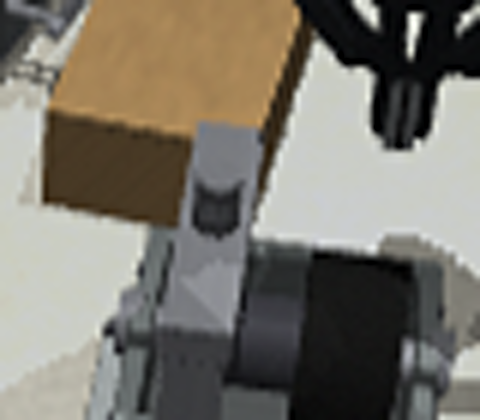

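```bash
python3 -c "
from h import *
plan(.5665,-.2123,.205,None,4)"
```

```text
t 19.9 p [ 0.4944 -0.2435  0.2063] yaw 16.15 width -0.0001 F [-0.19  0.73  0.11] d_tool_mm [ 9.9 78.   0.4] dyaw 0
4 rows
[0, [0.08, 0.65, 0.0], 0.0]
[0, [0.08, 0.65, 0.0], 0.0]
[0, [0.08, 0.65, 0.0], 0.0]
[0, [0.08, 0.65, 0.0], 0.0]
```

{"method": "play_rows", "body": {
  "rows": [
    [1, [0.08, 0.65, -0.05], 0],
    [1, [0.08, 0.65, -0.05], 0],
    [1, [0.08, 0.65, 0], 0],
    [1, [0.08, 0.5, 0], 0]
  ]
}}

```text
t: 20.3
eef_pos: [0.5639, -0.2138, 0.2071]
tool_rot: [0.602, 0.799, 0.0, -0.013]
wrist_force: [0.2, -0.4, -0.3]
gripper_width: 0.0002
```

```bash
python3 -c "
from h import *
stt();plan(.5665,-.2123,.19,None,1)"
```

```text
t 20.3 p [ 563.91 -213.84  207.11] yaw 16.04 tilt [-0.02   0.016 -1.   ] w 0.15 F [ 0.21 -0.38 -0.29] M [-0.03 -0.04 -0.01]
t 20.3 p [ 0.5639 -0.2138  0.2071] yaw 16.04 width 0.0002 F [ 0.21 -0.38 -0.29] d_tool_mm [ 0.4  3.2 17.1] dyaw 0
1 rows
[0, [0.01, 0.11, 0.57], 0.0]
```

{"method": "play_rows", "body": {
  "rows": [
    [1, [0, 0.05, 0.25], 0],
    [1, [0, 0, 0.25], 0]
  ]
}}

```text
t: 20.5
eef_pos: [0.5671, -0.2121, 0.1905]
tool_rot: [0.601, 0.799, 0.0, -0.013]
wrist_force: [-0.1, -0.4, 0.5]
gripper_width: 0.0
```

{"method": "play_rows", "body": {
  "rows": [
    [1, [0, 0, 0.1], 0]
  ]
}}

```text
t: 20.6
eef_pos: [0.5659, -0.2118, 0.1857]
tool_rot: [0.601, 0.799, -0.0, -0.014]
wrist_force: [0.4, -0.4, 0.3]
gripper_width: -0.0001
```

{"method": "play_rows", "body": {
  "rows": [
    [1, [0, 0, 0.05], 0]
  ]
}}

```text
t: 20.7
eef_pos: [0.5649, -0.2118, 0.1832]
tool_rot: [0.601, 0.799, -0.0, -0.015]
wrist_force: [0.3, 0.1, -0.1]
gripper_width: 0.0002
```

{"method": "play_rows", "body": {
  "rows": [
    [1, [0, 0.02, 0.03], 0]
  ]
}}

```text
t: 20.8
eef_pos: [0.5647, -0.2118, 0.1818]
tool_rot: [0.601, 0.799, -0.001, -0.015]
wrist_force: [-0.1, -1.3, 1.6]
gripper_width: 0.0002
```

{"method": "play_rows", "body": {
  "rows": [
    [1, [0, 0.02, 0.03], 0]
  ]
}}

```text
t: 20.9
eef_pos: [0.5654, -0.2123, 0.1813]
tool_rot: [0.601, 0.799, -0.001, -0.015]
wrist_force: [-1.0, -2.9, 5.9]
gripper_width: -0.0002
```

```bash
python3 sp.py
```

```text
stand xy mm [71.   0.2] z 181.29
t 20.9 p [ 565.38 -212.28  181.29] yaw 16.14 tilt [-0.024  0.017 -1.   ] w -0.17 F [-0.96 -2.93  5.88] M [-0.5   0.07 -0.02]
```

{"method": "play_rows", "body": {
  "rows": [
    [1, [0, 0, -0.1], 0],
    [1, [0, 0, -0.6], 0],
    [1, [0, 0, -0.9], 0],
    [1, [0, -0.4, -0.9], 0],
    [1, [0, -0.9, -0.5], 0],
    [1, [0, -0.9, 0], 0],
    [1, [0, -0.9, 0], 0],
    [1, [0, 0, 0], 0]
  ]
}}

```text
t: 21.7
eef_pos: [0.4751, -0.2402, 0.2792]
tool_rot: [0.601, 0.799, -0.0, -0.014]
wrist_force: [-0.5, -0.2, -0.4]
gripper_width: -0.0001
```

```bash
python3 sp.py; python3 look.py s .55 -.215 .16 40 35
python3 - <<'E'
from h import *
for n in("side","top"): cv2.imwrite(f"pics/{n}9.png",env.camera(n)["frame"][:,:,::-1])
E
```

```text
stand xy mm [-23.5  -2.7] z 279.25
t 21.7 p [ 475.1  -240.16  279.25] yaw 16.13 tilt [-0.023  0.017 -1.   ] w -0.13 F [-0.46 -0.23 -0.45] M [ 0.01 -0.03 -0.02]
side off 318 107 f6
top off 372 179 f6
```

View pics/s_side.png

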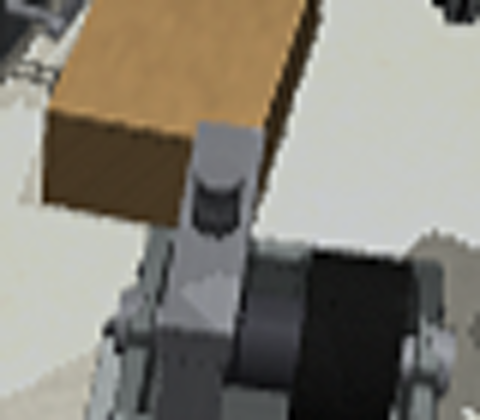

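View pics/side9.png

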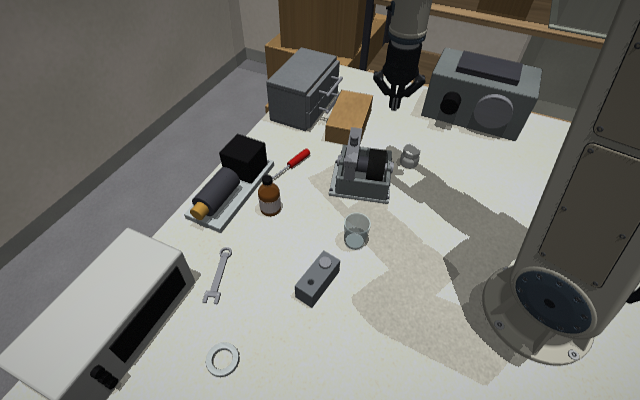

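View pics/top9.png

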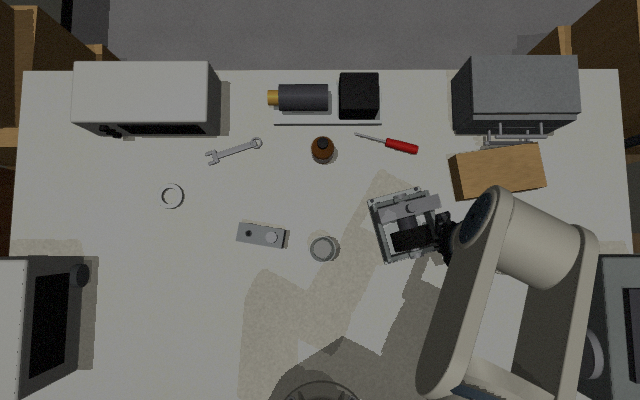

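The pin's head sits directly on the bridge with no shank showing (side view, about col 354, row 141). The rack still holds only the plug, every bystander is where it was, and the gripper is clear of everything. I'm handing in.

```bash
python3 -c "
from rig import env
print(env.sign_off())"
```

```text
the job is handed in; nothing more can be done
None
```

The lock pin is fully home in the bridge with its collar down, and I handed the job in at about 22 s of the 72 s allowed.

**What I did:**
- I took the pin from the rack and lowered it through the bridge hole until it stood on the disc. I let go there and lifted clear.
- I then rubbed the drum towards −y with the closed fingertips, in five strokes at mostly 3–11 N. During the fifth stroke the pin dropped into the notch, and the drum then resisted the rub sideways with about 4–6 N.
- Last, I pressed lightly on the pin's head (about 6 N) to seat it, then moved the arm away.

**Last checks:**
- **Pin height:** the head's top was felt at 181–182 mm, against 181 mm expected with the collar on the bridge.
- **Final pictures:** no shank shows under the head. The blanking pin is still in the rack, no bystander has visibly moved, and the gripper touches nothing.

**What did not go cleanly:**
- **Highest force:** when the pin first met the disc, the reading rose to 17.6 N before I backed off. This is under the 20 N limit, but forces are only read at the end of each move, so a brief higher peak could have gone unseen.
- **Camera offset:** the side camera was about 1.3 px (2–3 mm) off against the arm. I corrected the hole's position using the pin I had already grasped.
- **Tool tilt:** the tool drifted up to about 2° off vertical over the job. It caused no visible trouble.

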